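# Make up a gluing kit and a finishing kit

## Task

Make up the two kits from the stock standing about the bench: the gluing kit in the blue tray is the spool clamp, the grey drop bottle with the white nozzle and the small pale maple block; the finishing kit in the green tray is the amber varnish jar and the dark brown sanding block. Set each thing, without dropping it, right down into the recess cut to its shape, the bottle and the jar standing upright, and let go of it. Leave the brass finger plane and the white-capped bottle where they stand, and do not tip the jar or a bottle over.

Things in the scene. Friction and masses are not known exactly. Their poses are not given: they have to be found in the camera images.
- blue_tray: Blue kit tray, 166 x 196 mm (x, y), fixed, rim 16 mm high; dark grey insert, top at z = 13 mm; recesses down to the blue floor at z = 4 mm. Origin: centre of underside. Recess centres, tray frame, mm: (46, 0) slot 48 (x) by 130 (y), spool clamp; (-38, 58) round, 46 diameter, drop bottle; (-38, -35) 44 (x) by 76 (y) with finger notches 34 wide and 15 deep on its two long sides, maple block. At left or right, yaw to 0.2 rad.
- green_tray: Green kit tray, 166 x 196 mm (x, y), fixed, rim 16 mm high; dark grey insert, top at z = 13 mm; recesses down to the green floor at z = 4 mm. Origin: centre of underside. Recess centres, tray frame, mm: (0, 52) round, 70 diameter, varnish jar; (0, -46) 86 (x) by 53 (y) with finger notches 34 wide and 17 deep on its two long sides, sanding block (long side along tray x). At the other side, yaw to 0.2 rad.
- spool_clamp: Wooden spool clamp on its side, 34 x 115 x 31 mm, 60 g: two discs (31 mm diameter, at y = -28 to -10 and 28 to 46 mm) on a 6 mm rod along y at z = 15 mm, wing nut. Origin: under the rod's middle. Grip across x on the disc at y = -19 mm, fingertips 8 to 12 mm above its underside to clear the insert. Can roll a little. Either way round fits.
- drop_bottle: Small grey round dropper bottle with a long white nozzle, standing; body 32 mm diameter to z = 55 mm, nozzle 20 mm diameter and tapering to z = 88 mm, 30 g. Origin: centre of its underside, z up.
- maple_block: Small pale maple block, 30 x 62 x 22 mm, 30 g, long side y. Origin: centre of its underside, z up.
- varnish_jar: Amber glass jar with a black screw lid, standing; body 56 mm diameter to z = 66 mm, lid 50 mm diameter to z = 82 mm, 220 g. Origin: centre of its underside, z up.
- sand_block: Dark brown sanding block, 39 x 72 x 27 mm, 50 g, long side y. Origin: centre of its underside, z up.
- finger_plane: Small brass-coloured finger plane with a dark red wedge, 27 x 60 x 36 mm; stock that belongs to neither kit, stays where it is. Origin: centre of its underside, long side y.
- capped_bottle: Small pale bottle with a white flat cap, 38 mm diameter, 97 mm high, standing behind the stock; belongs to neither kit, stays where it is. Origin: centre of its underside, z up.

How it is judged (in metres and radians):
At the end, for the whole second after the job is handed in: Every thing lies in its recess of its tray: within 10 mm of the centre both ways (clamp 18 across, 12 along), down on the floor (underside under 8 mm above the tray's; clamp 11), bottle, jar, blocks upright to 0.15 rad, clamp and blocks in line to 0.3 rad; at rest and released (x of spool_clamp in the frame of blue_tray between 0.028 and 0.064 m and y of spool_clamp in the frame of blue_tray between -0.012 and 0.012 m and z of spool_clamp in the frame of blue_tray below 0.011 m and angle between the y axis of each of spool_clamp, maple_block and the y axis of blue_tray, either way round below 0.3 rad and linear speed of each of spool_clamp, drop_bottle, maple_block, varnish_jar, sand_block below 0.02 m/s and contact force between the fingers and spool_clamp below 0.05 N and x of drop_bottle in the frame of blue_tray between -0.048 and -0.028 m and y of drop_bottle in the frame of blue_tray between 0.048 and 0.068 m and z of each of drop_bottle, maple_block in the frame of blue_tray below 0.008 m and angle between each of drop_bottle, maple_block, varnish_jar, sand_block's own z axis and vertical below 0.15 rad and contact force between the fingers and drop_bottle below 0.05 N and x of maple_block in the frame of blue_tray between -0.048 and -0.028 m and y of maple_block in the frame of blue_tray between -0.045 and -0.025 m and contact force between the fingers and maple_block below 0.05 N and x of varnish_jar in the frame of green_tray between -0.01 and 0.01 m and y of varnish_jar in the frame of green_tray between 0.042 and 0.062 m and z of each of varnish_jar, sand_block in the frame of green_tray below 0.008 m and contact force between the fingers and varnish_jar below 0.05 N and x of sand_block in the frame of green_tray between -0.01 and 0.01 m and y of sand_block in the frame of green_tray between -0.056 and -0.036 m and angle between the y axis of sand_block and the x axis of green_tray, either way round below 0.3 rad and contact force between the fingers and sand_block below 0.05 N); the robot touches nothing.
It fails at once if the finger plane or the capped bottle is moved from where it stood (by more than 25 mm) (distance of any of finger_plane, capped_bottle from where it was at the start of the episode above 0.025 m).
It fails at once if the varnish jar, a bottle or the plane is tipped over (angle between any of varnish_jar, drop_bottle, finger_plane, capped_bottle's own z axis and vertical above 0.6 rad).
It fails at once if a thing of a kit is dropped (falls free, untouched, faster than 0.7 m/s, as after 25 mm) ((linear speed of spool_clamp above 0.7 m/s and contact force between the fingers and spool_clamp below 0.02 N) or (linear speed of drop_bottle above 0.7 m/s and contact force between the fingers and drop_bottle below 0.02 N) or (linear speed of maple_block above 0.7 m/s and contact force between the fingers and maple_block below 0.02 N) or (linear speed of varnish_jar above 0.7 m/s and contact force between the fingers and varnish_jar below 0.02 N) or (linear speed of sand_block above 0.7 m/s and contact force between the fingers and sand_block below 0.02 N)).
It also fails if it takes over 118 s, if anything falls off the work surface, if the arm or the gripper's body presses on something with over 40 N, if the wrist force passes 120 N, or if a joint passes its speed limit or range.

## Robot

A 6-joint arm with a two-finger parallel gripper is mounted at the origin on the work surface; the furniture and walls round the work are solid. World frame = base frame: x ahead of the robot, y to its left, z up, the work surface at z = 0. Lengths are in mm, angles in degrees, forces in N, time in s.
With the tool pointing down it reaches from about 375 to 975 mm from the base axis. Payload 3.8 kg.
Tool frame: the origin (TCP) lies midway between the tips of the shut fingers; the grasp point (between the pads) lies 19 mm behind it (manip.pinch_z is the distance from the TCP to the grasp point, in mm); z points along the fingers, x is the direction in which the jaws open and shut, and the axes are right-handed (so a half turn about z gives the same grasp; the last joint's range is limited). The gripper opens to 85 mm and grips with 20 to 120 N. Pads are 22 mm wide; open, the fingers measure 114 mm over their backs; the gripper's body (76 mm by 85 mm) begins 54 mm behind the grasp point. The pads swing forward as they close: fully open they stand 13 mm farther back than shut.
Start: joints at [-2.114, 15.12, 91.902, -0, 72.978, -2.114], TCP at [674.995, -0.002, 231.28] pointing down, gripper open.
Joint ranges: [-150.88, 150.88], [-54.13, 125.18], [17.81, 147.31], [-75.09, 255.09], [0, 152.58], [-146.25, 146.25]. Speed limits (degrees/s): [147.25, 147.25, 180, 180, 180, 180].

## Interface

Orientations are given as [roll, pitch, yaw] about the fixed x, y, z axes, in that order (R = Rz(yaw) Ry(pitch) Rx(roll)).
In Python, from plant import telemetry, imaging, manip gives the robot as it stands.
- The arm moves only by the tool servo_tool, never from a script. Its argument "deltas" is a list of rows, each a list of 5 numbers: the shift along the tool's x, y, z in units of 75 cm (1.0 is 75 cm), then the turn about the tool's z in units of pi/2 rad (1.0 is pi/2 rad), then the gripper's target within -1 to 1 (shut at 1, half-way at 0, fully open at -1). A call has 1 to 20 rows; each row is the pose to reach, as a shift and turn from the pose commanded when the call began, along the tool's axes at that moment; what a row does not reach only later rows make up. A row lasts 1/12 s, in which the tool goes at most 41.7 mm and 7.16 degrees, less where a joint would pass 70% of its speed; a pose out of reach is approached as far as the arm can. A call with a number of a shift or a turn outside -1 to 1 is refused whole. A call with a gripper value outside its range is refused whole. The fingers move at their own pace and stop on an object; "squeeze" is the grip in N (left out, the last holds). Time passes only in rows, so rows that repeat a pose let the fingers close. It gives the time, the measured TCP pose, the force and the opening at its end, in the units of the state.
- telemetry.observe(): the state, without advancing time (a new reading comes with each control period).
- imaging.snapshot(name): name is "scene" or "side" or "wrist"; returns (picture, depth): 400x640x3 uint8, red, green, blue; 400x640 float32, mm along the optical axis (not along the pixel's ray), 0 where there is no reading.
- imaging.camera_params(name): a dict with "mtx" (3x3 intrinsics, pixels), "rvec" (rotation vector, rad) and "tvec" (3), from world to camera coordinates, as OpenCV has them. Camera axes: x right, y down, z forward; pixel columns grow to the right and rows downward; lengths in mm; the calibration is good to about 2 mm. A picture is of the moment at which its call begins: read the wrist's pose just before it. camera_params takes no time and is no camera call; for the wrist camera it gives the pose at the moment of the call.
- manip.hand_in(): hands the job in, once; it reports no verdict.
The state is a dict: "time_s": time; "joints": joint angles; "qvel": joint speeds; "joint_efforts": joint torques, N m; "eef_pos": TCP position; "tcp_rot": TCP orientation; "wrist_force": force on the tool from outside, world axes, zero at the start; "ft_torque": the same for the moment, N m; "opening": opening from 0.0 (shut) to 1.0 (fully open).
Only numpy, scipy, OpenCV 4.12 (cv2) and the standard library are available. Lean on these libraries where they do the work, as an engineer would, in place of code of your own. Each camera call takes 0.05 s, during which the arm holds its last target.

## Working session

There is one attempt and no reset: what is moved stays moved. The work goes in short steps, Python scripts to look and compute and a tool call to move; the robot and the scene stay as the last step left them, time stands still between calls to the robot, and variables do not carry over. Pictures are saved under pics/ and viewed, and the job is handed in when it is done.

Besides the shell and the picture viewer there is one more tool, called after "Request:" as a command line: name --pt "numbers of a row" for each row, then --argument value for the rest. servo_tool: Moves the arm, as the interface text tells. Its arguments: {"type":"object","properties":{"deltas":{"type":"array","items":{"type":"array","items":{"type":"number","minimum":-1,"maximum":1}}},"squeeze":{"type":"number"}},"required":["deltas"]}

```bash
ls; mkdir -p pics
python3 - <<'E'
from plant import telemetry, imaging, manip
import cv2
print(telemetry.observe())
for n in ("scene","side","wrist"):
    p,d=imaging.snapshot(n); cv2.imwrite(f"pics/{n}0.png",p[:,:,::-1]); 
    import numpy as np
    np.savez(f"{n}0.npz",p=p,d=d,**imaging.camera_params(n)); print(imaging.camera_params(n))
E
```

```text
pics
{'time_s': 0.0, 'joints': array([-2.11481600e+00,  1.51700569e+01,  9.19822810e+01,  3.55581845e-04,
        7.29781507e+01, -2.11288091e+00]), 'qvel': array([-0.03131352,  0.1309891 ,  0.07230973, -0.05837021, -0.0133937 ,
        0.00178815]), 'joint_efforts': array([ 6.10465631e-04, -5.15121067e+01, -3.67308676e+01, -4.07824507e-05,
        1.31324201e-02,  1.46811578e-05]), 'eef_pos': array([6.74255584e+02, 2.06156718e-02, 2.29941796e+02]), 'tcp_rot': array([-1.79994850e+02,  1.30387423e-01, -2.03370958e-03]), 'wrist_force': array([ 0.51835493, -0.22240509, -0.22912913]), 'ft_torque': array([-0.02433975, -0.00680079,  0.06798482]), 'opening': 1.0007562657145757}
{'mtx': array([[466.26510423,   0.        , 313.67849388],
       [  0.        , 466.26510423, 200.28964467],
       [  0.        ,   0.        ,   1.        ]]), 'rvec': array([ 2.1579198 , -0.6318791 ,  0.32028318]), 'tvec': array([-524.69666556,  242.15181945, 1182.4242852 ])}
{'mtx': array([[434.12166554,   0.        , 316.19692688],
       [  0.        , 434.12166554, 203.76954112],
       [  0.        ,   0.        ,   1.        ]]), 'rvec': array([ 0.22449003, -2.76508781,  1.33342166]), 'tvec': array([ 622.27436746,   99.43404452, 1443.88755414])}
{'mtx': array([[329.84148819,   0.        , 321.71113036],
       [  0.        , 329.84148819, 198.36235531],
       [  0.        ,   0.        ,   1.        ]]), 'rvec': array([-2.84913200e+00,  2.23410504e-03,  7.42605213e-04]), 'tvec': array([-674.7891446 ,  -35.5364085 ,  379.74760549])}
```

View pics/scene0.png

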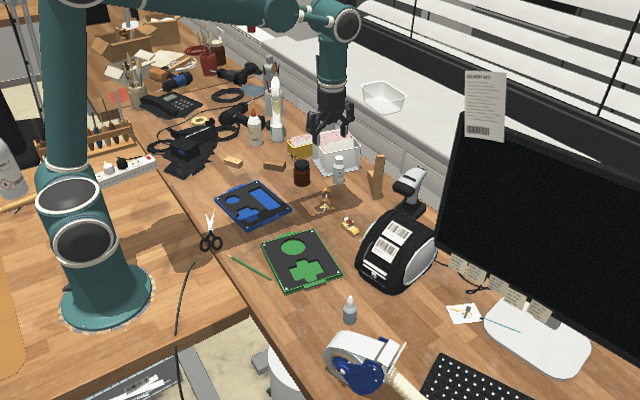

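View pics/side0.png

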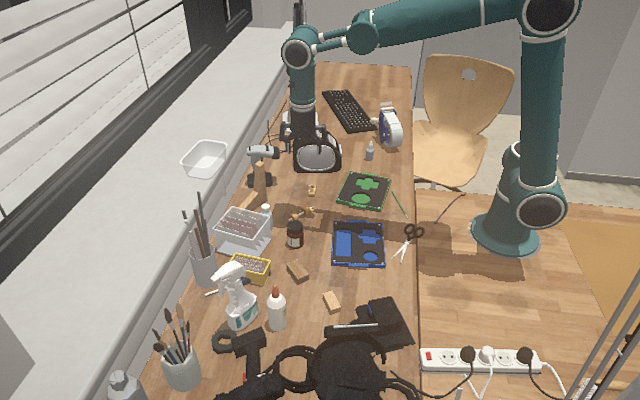

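View pics/wrist0.png

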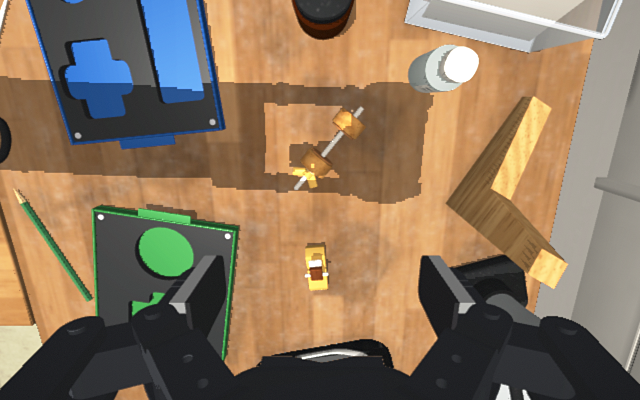

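```bash
cat > h.py <<'E'
import numpy as np, cv2
def load(f):
    z=np.load(f); return z['p'],z['d'],z['mtx'],cv2.Rodrigues(z['rvec'])[0],z['tvec']
def cloud(p,d,K,R,t):
    v,u=np.indices(d.shape); 
    c=np.stack([(u-K[0,2])/K[0,0]*d,(v-K[1,2])/K[1,1]*d,d],-1)
    return (c-t)@R      # R^T(c-t)
def top(files,x0=330,x1=980,y0=-420,y1=480,zmax=130):
    im=np.zeros((y1-y0,x1-x0,3),np.uint8); H=np.full(im.shape[:2],-99.)
    for f in files:
        p,d,K,R,t=load(f); W=cloud(p,d,K,R,t)
        m=(d>0)&(W[...,2]<zmax)&(W[...,2]>-15)&(W[...,0]>x0)&(W[...,0]<x1-1)&(W[...,1]>y0)&(W[...,1]<y1-1)
        P=W[m];C=p[m]; o=np.argsort(P[:,2]);P=P[o];C=C[o]
        for dx in(-1,0,1):
            for dy in(-1,0,1):
                i=np.clip((y1-P[:,1]+dy).astype(int),0,y1-y0-1);j=np.clip((P[:,0]-x0+dx).astype(int),0,x1-x0-1)
                k=P[:,2]>=H[i,j]; im[i[k],j[k]]=C[k];H[i[k],j[k]]=P[k,2]
    return im,H
def grid(im,x0=330,y1=480,s=100):
    im=im[:,:,::-1].copy()
    for x in range(400,980,s): cv2.line(im,(x-x0,0),(x-x0,im.shape[0]),(255,255,0),1);cv2.putText(im,str(x),(x-x0,10),0,.4,(0,0,255))
    for y in range(-400,480,s): cv2.line(im,(0,y1-y),(im.shape[1],y1-y),(255,255,0),1);cv2.putText(im,str(y),(0,y1-y),0,.4,(0,0,255))
    return im
E
python3 - <<'E'
from h import *
for n in("scene","side","wrist"):
    im,H=top([n+"0.npz"]); g=grid(im); np.savez(n+"top.npz",im=im,H=H); cv2.imwrite(f"pics/{n}top.png",cv2.resize(g,(433,600),interpolation=cv2.INTER_AREA))
a=[cv2.imread(f"pics/{n}top.png") for n in("scene","wrist")]
cv2.imwrite("pics/tt.png",cv2.resize(np.hstack(a),(800,554)))
E
```

```text
(no output)
```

View pics/tt.png

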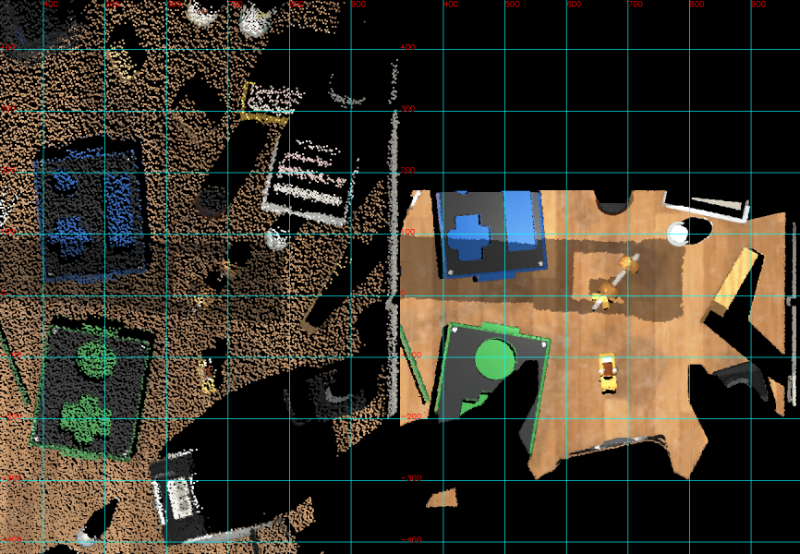

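View pics/sidetop.png

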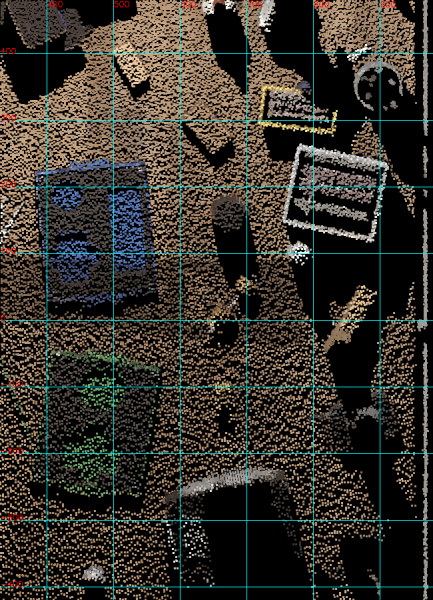

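Request:
servo_tool --pt "-0.18 -0.08 -0.17 0 -1" --pt "-0.18 -0.08 -0.17 0 -1" --pt "-0.18 -0.08 -0.17 0 -1" --pt "-0.18 -0.08 -0.17 0 -1" --pt "-0.18 -0.08 -0.17 0 -1" --pt "-0.18 -0.08 -0.17 0 -1" --pt "-0.18 -0.08 -0.17 0 -1" --pt "-0.18 -0.08 -0.17 0 -1" --pt "-0.18 -0.08 -0.17 0 -1" --pt "-0.18 -0.08 -0.17 0 -1"

```text
time_s: 0.98
eef_pos: [540.0, 59.5, 356.5]
tcp_rot: [180.0, 0.2, -0.0]
wrist_force: [0.3, -0.6, -0.6]
opening: 0.995
```

```bash
cat > snap.py <<'E'
import sys
from plant import telemetry, imaging
import cv2,numpy as np
n,o=sys.argv[1:3]
s=telemetry.observe(); print(s['time_s'],s['eef_pos'].round(1),s['tcp_rot'].round(2),s['wrist_force'].round(1),round(s['opening'],3))
c=imaging.camera_params(n)
p,d=imaging.snapshot(n); cv2.imwrite(f"pics/{o}.png",p[:,:,::-1]); np.savez(f"{o}.npz",p=p,d=d,**c)
E
python3 snap.py wrist w1
```

```text
0.9833 [540.   59.5 356.5] [ 1.7998e+02  2.0000e-01 -4.0000e-02] [ 0.3 -0.6 -0.6] 0.995
```

View pics/w1.png

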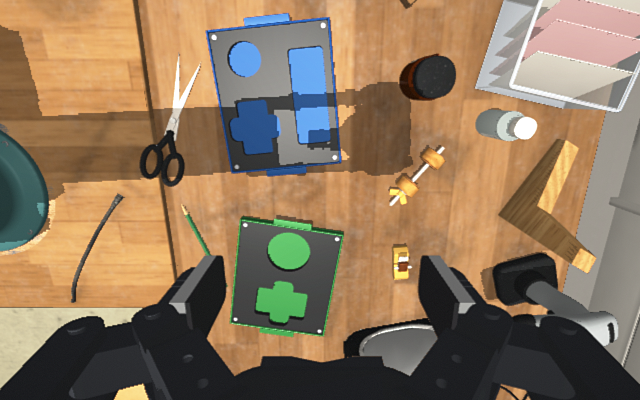

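```bash
cat >> h.py <<'E'
def px2w(uv,z,K,R,t):
    uv=np.atleast_2d(np.float64(uv)); r=np.c_[(uv-K[[0,1],[2,2]])/K[0,0],np.ones(len(uv))]@R
    C=-R.T@t; s=(z-C[2])/r[:,2]; return C+r*s[:,None]
def w2px(P,K,R,t):
    c=np.atleast_2d(P)@R.T+t; q=c@K.T; return q[:,:2]/q[:,2:]
E
python3 - <<'E'
from h import *
p,d,K,R,t=load("w1.npz"); print("cam",-R.T@t)
g=cv2.cvtColor(p,cv2.COLOR_RGB2GRAY).astype(float)
for name,S in dict(blue=[(213,37),(325,25),(335,158),(236,167)],green=[(243,227),(337,239),(325,331),(236,322)]).items():
    Q=[]
    for u,v in S:
        w=g[v-5:v+6,u-5:u+6]; m=w>150; 
        yy,xx=np.nonzero(m); Q.append((u-5+xx.mean(),v-5+yy.mean()))
    W=px2w(Q,13,K,R,t)[:,:2]; c=W.mean(0)
    # order: TL,TR,BR,BL
    ex=(W[1]-W[0]+W[2]-W[3])/2; ey=(W[0]-W[3]+W[1]-W[2])/2
    print(name,np.round(Q,1).tolist(),c.round(1),np.linalg.norm(ex).round(1),np.linalg.norm(ey).round(1),np.degrees([np.arctan2(ex[1],ex[0]),np.arctan2(-ey[0],ey[1])]).round(2))
h=cv2.cvtColor(p,cv2.COLOR_RGB2HSV)
W=cloud(p,d,K,R,t)
for pt in [(270,140),(250,60),(310,90),(310,130),(268,285),(290,250),(320,250),(150,300),(360,120),(370,330),(430,70),(330,90),(300,165)]: print(pt,W[pt[1],pt[0]].round(1))
im,H=top(["w1.npz"]); cv2.imwrite("pics/w1top.png",cv2.resize(grid(im)[150:700],(650,550)))
cv2.imwrite("pics/w1c.png",cv2.resize(p[40:300,360:600,::-1],None,fx=2.2,fy=2.2,interpolation=cv2.INTER_CUBIC))
E
```

```text
cam [540.87410068 133.93299358 499.96394888]
blue [[213.6, 36.9], [322.6, 25.0], [334.3, 157.0], [236.2, 166.5]] [476.4 132.7] 147.4 177.7 [5.46 5.48]
green [[243.6, 224.2], [336.6, 237.6], [320.3, 332.7], [234.3, 322.9]] [ 475.6 -158.2] 149.9 184.5 [-8.32 -8.69]
(270, 140) [462.5  75.4   3.5]
(250, 60) [440.2 186.    5.3]
(310, 90) [523.1 146.1   3.9]
(310, 130) [522.5  90.1   5.5]
(268, 285) [ 449.3 -163.9   13.8]
(290, 250) [ 487.  -104.4    4.2]
(320, 250) [536.6 -99.6  14.3]
(150, 300) [ 239.6 -201.2    1. ]
(360, 120) [596.1 104.1   1.8]
(370, 330) [ 623.4 -253.    14.3]
(430, 70) [668.  166.3  82.9]
(330, 90) [551.5 145.8  14.1]
(300, 165) [507.3  39.6  14.6]
```

View pics/w1top.png

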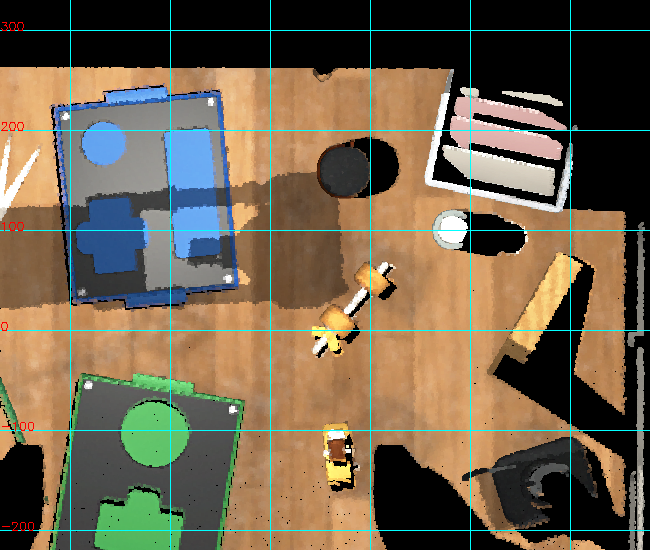

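View pics/w1c.png

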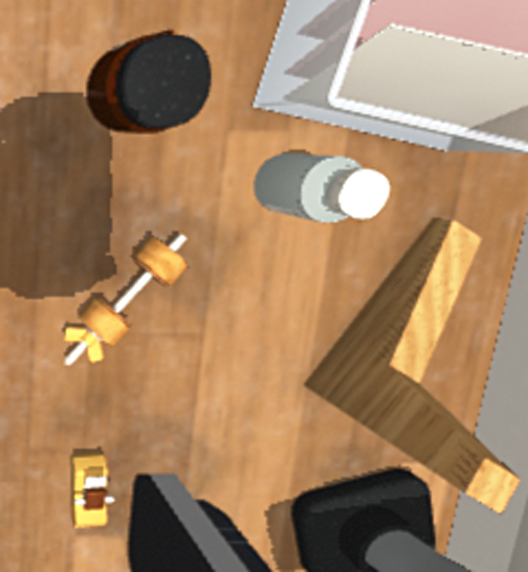

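Run:
```python
from h import *
p,d,K,R,t=load("w1.npz")
h=cv2.cvtColor(p,cv2.COLOR_RGB2HSV); W=cloud(p,d,K,R,t)
a=cv2.resize(p[10:180,200:350,::-1],None,fx=2.6,fy=2.6,interpolation=cv2.INTER_CUBIC)
b=cv2.resize(p[205:345,220:355,::-1],None,fx=2.6,fy=2.6,interpolation=cv2.INTER_CUBIC)
H=max(a.shape[0],b.shape[0]); f=lambda q:cv2.copyMakeBorder(q,0,H-q.shape[0],0,0,0)
cv2.imwrite("pics/z.png",np.hstack([f(a),f(b)]))
for nm,lo,hi in(("blue",100,120),("green",50,75)):
    m=((h[...,0]>=lo)&(h[...,0]<=hi)&(h[...,1]>110)).astype(np.uint8)
    print(nm)
    n,l,s,c=cv2.connectedComponentsWithStats(m)
    for i in range(1,n):
        if s[i,4]>300: 
            w=px2w(c[i],4,K,R,t)[0]
            cnt=cv2.findContours((l==i).astype(np.uint8),0,2)[0][0][:,0,:]
            ww=px2w(cnt,4,K,R,t)[:,:2]; e=cv2.minAreaRect(ww.astype(np.float32))
            ell=cv2.minEnclosingCircle(ww.astype(np.float32))
            print(s[i],c[i].round(1),w.round(1),np.round(e[0],1),np.round(e[1],1),round(e[2],1),"circ",np.round(ell[0],1),round(ell[1],1))
```

```text
blue
[ 206   13  135  163 1643] [274.   87.6] [471.9 149.5   4. ] [475.1 132.6] [169.2 219.6] 5.3 circ [475.3 132.9] 129.4
[228  41  33  36 906] [244.1  58.6] [431.9 187.9   4. ] [431.7 187.6] [44.2 44.7] 45.8 circ [432.  187.6] 22.9
[ 288   46   43   98 3200] [309.3  94.2] [522.  140.5   4. ] [522.2 137.1] [ 48.5 131.3] 5.6 circ [522.5 137.2] 68.1
[ 230  100   51   55 2001] [254.7 126.8] [441.   94.7   4. ] [441.   93.9] [73.5 76.8] 5.6 circ [440.9  93.6] 42.1
green
[230 217 114 119 930] [289.3 250.5] [ 485.9 -105.4    4. ] [ 475.5 -156.7] [208.8 169. ] 80.5 circ [ 475.3 -159.5] 130.2
[ 268  233   42   37 1218] [288.4 250.9] [ 484.3 -106.1    4. ] [ 484.4 -106.8] [65.2 68. ] 89.9 circ [ 484.7 -105.4] 35.0
[ 255  281   53   43 1518] [280.7 302. ] [ 468.  -203.4    4. ] [ 468.1 -203.9] [82.9 86.4] 80.4 circ [ 468.  -204.2] 47.5
```

View pics/z.png

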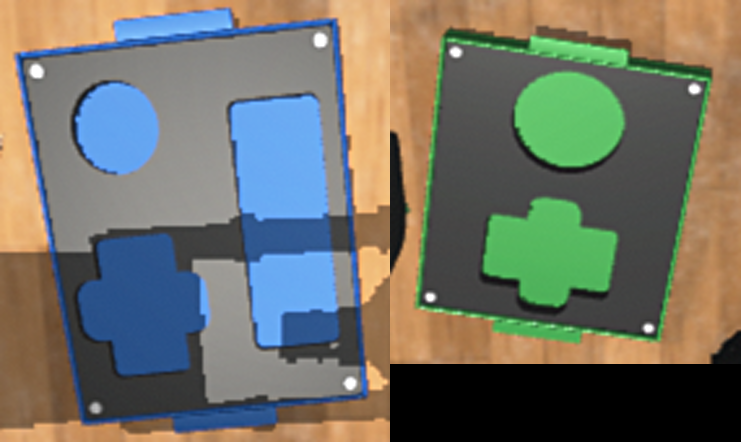

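Run:
```python
from h import *
p,d,K,R,t=load("w1.npz"); W=cloud(p,d,K,R,t)
X=W.reshape(-1,3)
m=(X[:,2]>76)&(X[:,2]<90)&(abs(X[:,0]-673)<45)&(abs(X[:,1]-160)<45); P=X[m]; print("jar",len(P),cv2.minEnclosingCircle(P[:,:2].astype(np.float32)),P.mean(0))
m=(X[:,2]>76)&(X[:,2]<110)&(abs(X[:,0]-780)<45)&(abs(X[:,1]-100)<35); P=X[m]; print("cap",cv2.minEnclosingCircle(P[:,:2].astype(np.float32)),P[:,2].max())
W2=px2w([(444,147.7),(390.9,204.5)],15,K,R,t)[:,:2]; c=W2.mean(0); e=W2[0]-W2[1]; L=np.linalg.norm(e); e/=L
print("rod",W2,c,L,np.degrees(np.arctan2(e[1],e[0])))
m=(X[:,2]>22)&(X[:,2]<40)&(abs(X[:,0]-c[0])<70)&(abs(X[:,1]-c[1])<70); P=X[m]
s=(P[:,:2]-c)@e; q=(P[:,:2]-c)@np.array([-e[1],e[0]])
for a,b in((-60,-30),(-30,-5),(20,60)):
    k=(s>a)&(s<b); print(a,b,k.sum(), np.percentile(s[k],[2,98]).round(1) if k.sum() else '', np.percentile(q[k],[2,50,98]).round(1) if k.sum() else '',P[k,2].max() if k.sum() else '')
for f in("scene0.npz","side0.npz"):
    p,d,K,R,t=load(f); X=cloud(p,d,K,R,t).reshape(-1,3)
    def bl(n,cx,cy,r,z0,z1):
        m=(X[:,2]>z0)&(X[:,2]<z1)&(np.hypot(X[:,0]-cx,X[:,1]-cy)<r); P=X[m]
        if len(P)>4:
            e=cv2.minAreaRect(P[:,:2].astype(np.float32)); print(f,n,len(P),np.median(P,0).round(1),np.round(e[0],1),np.round(e[1],1),round(e[2],1),P[:,2].max().round(1))
    bl("maple",525,385,55,14,60); bl("sand",620,280,60,18,60); bl("bottle",470,-380,40,60,100); bl("bottlebody",470,-380,40,15,52); bl("jar",673,160,45,70,95)
```

```text
jar 1439 ((675.4598388671875, 158.7281036376953), 24.955821990966797) [674.19997694 158.76298538  82.73352758]
cap ((798.6927490234375, 112.62928009033203), 33.559814453125) 99.79637773906103
rod [[719.05681742  64.99809553]
 [646.31373838 -22.38302475]] [682.6852779   21.30753539] 113.69703483474775 50.22327849489589
-60 -30 7 [-35.2 -30.1] [0.2 1.4 5.4] 24.59329104185955
-30 -5 258 [-28.9  -9.8] [-11.2   5.6  16.8] 33.46675448999887
20 60 281 [24.2 42.8] [-10.3   5.8  17.5] 33.42265399716884
scene0.npz maple 106 [527.1 376.9  20.6] [526.6 379.2] [37.9 65. ] 27.2 27.3
scene0.npz sand 159 [641.5 282.   24.8] [642.7 283.7] [47.6 73.2] 43.7 32.4
scene0.npz bottle 66 [ 467.9 -394.3   71.7] [ 468.5 -393.8] [10.5 16.9] 45.1 88.8
scene0.npz bottlebody 170 [ 463.8 -401.1   40.4] [ 469.2 -394.6] [26.5 31. ] 44.0 51.6
scene0.npz jar 140 [669.9 148.6  80.8] [674.1 152.3] [50.  46.9] 78.9 86.3
side0.npz maple 220 [525.7 386.7  21.6] [525.6 383.5] [30.8 63.8] 28.6 26.6
side0.npz sand 268 [639.3 293.   25.2] [639.8 289.6] [39.7 75.3] 40.3 31.4
side0.npz bottle 23 [ 469.4 -384.1   73.1] [ 469.9 -383.3] [11.5 13.3] 70.8 87.1
side0.npz bottlebody 65 [ 471.5 -377.6   34.9] [ 472.6 -380.3] [22.3 31.1] 78.7 50.7
side0.npz jar 161 [672.2 164.1  80.5] [673.1 160.2] [47.4 50.4] 14.7 85.4
```

Request:
servo_tool --pt "0.179 -0.132 0.25 0 -1" --pt "0.179 -0.132 0.25 0 -1" --pt "0.179 -0.132 0.25 0 -1" --pt "0.179 -0.132 0.25 0 -1" --pt "0.179 -0.132 0.25 0 -1" --pt "0.179 -0.132 0.25 0 -1" --pt "0.179 -0.132 0.25 0 -1" --pt "0.179 -0.132 0.25 0 -1" --pt "0.179 -0.132 0.25 0 -1" --squeeze 40

```text
time_s: 1.78
eef_pos: [674.0, 158.5, 170.3]
tcp_rot: [180.0, 0.1, -0.0]
wrist_force: [-0.8, 0.2, 0.8]
opening: 0.998
```

```bash
python3 snap.py wrist w2
```

```text
1.7833 [674.  158.5 170.3] [ 1.7996e+02  1.2000e-01 -1.0000e-02] [-0.8  0.2  0.8] 0.998
```

View pics/w2.png

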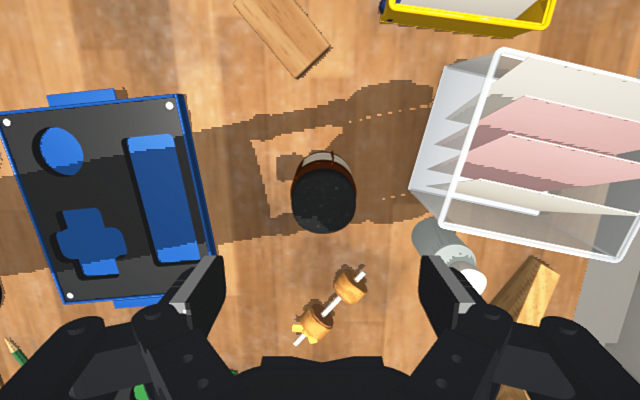

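Run:
```python
from h import *
p,d,K,R,t=load("w2.npz"); W=cloud(p,d,K,R,t); X=W.reshape(-1,3)
m=(X[:,2]>78)&(X[:,2]<90)&(abs(X[:,0]-673)<35)&(abs(X[:,1]-160)<35); P=X[m]; print("jar",len(P),cv2.minEnclosingCircle(P[:,:2].astype(np.float32)))
m=(X[:,2]>20)&(X[:,2]<40)&(abs(X[:,0]-635)<60)&(abs(X[:,1]-285)<60); P=X[m]; print("sand",cv2.minAreaRect(P[:,:2].astype(np.float32)),P[:,2].max(),P.mean(0))
```

```text
jar 3281 ((675.2435913085938, 158.8921356201172), 24.897401809692383)
sand ((642.9978637695312, 288.51373291015625), (38.65290069580078, 71.93729400634766), 40.90105056762695) 30.385608906116662 [645.17808041 283.40781491  27.14548251]
```

Request:
servo_tool --pt "0.001 0 0.05 0 -1" --pt "0.001 0 0.1 0 -1" --pt "0.001 0 0.14 0 -1" --pt "0.001 0 0.17 0 -1" --pt "0.001 0 0.19 0 -1" --pt "0.001 0 0.19 0 -1" --pt "0.001 0 0.19 0 1" --pt "0.001 0 0.19 0 1" --pt "0.001 0 0.19 0 1" --pt "0.001 0 0.19 0 1" --pt "0.001 0 0.19 0 1" --pt "0.001 0 0.19 0 1" --pt "0.001 0 0.19 0 1" --pt "0.001 0 0.19 0 1"

```text
time_s: 3.0
eef_pos: [677.1, 159.4, 32.6]
tcp_rot: [-180.0, -0.3, 0.0]
wrist_force: [-2.4, -0.4, 6.8]
opening: 0.614
```

Request:
servo_tool --pt "0 0 0 0 1" --pt "0 0 0 0 1" --pt "0 0 0 0 1"

```text
time_s: 3.25
eef_pos: [677.1, 159.4, 32.6]
tcp_rot: [-180.0, -0.3, 0.0]
wrist_force: [-1.2, 0.4, 7.0]
opening: 0.611
```

```bash
python3 snap.py side s3; python3 -c "
import cv2;p=cv2.imread('pics/s3.png');cv2.imwrite('pics/s3c.png',cv2.resize(p[140:290,220:420],None,fx=4,fy=4,interpolation=cv2.INTER_CUBIC))"
```

```text
3.25 [677.1 159.4  32.6] [-1.7996e+02 -2.6000e-01  1.0000e-02] [-1.2  0.4  7. ] 0.611
```

View pics/s3c.png

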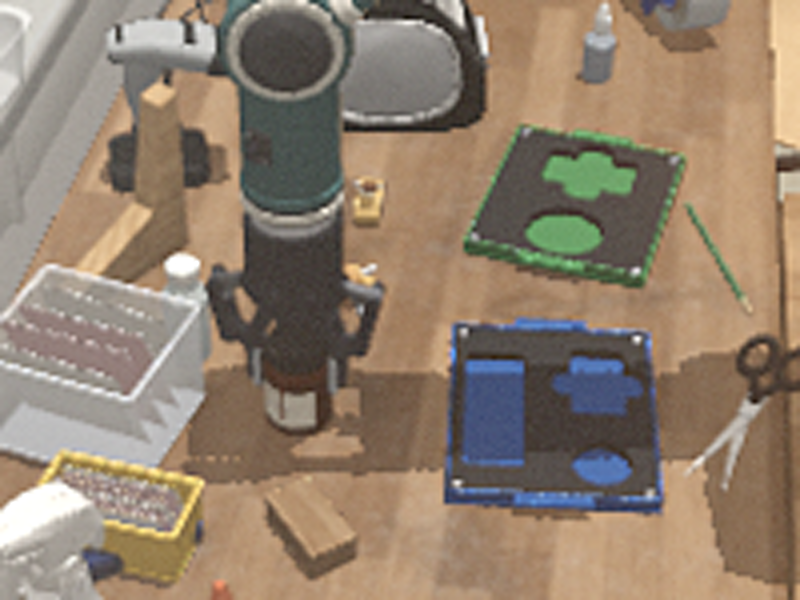

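Request:
servo_tool --pt "0 0 -0.01 0 1" --pt "0 0 -0.03 0 1" --pt "0 0 -0.06 0 1" --pt "0 0 -0.1 0 1" --pt "0 0 -0.12 0 1" --pt "0 0 -0.12 0 1" --pt "0 0 -0.12 0 1"

```text
time_s: 3.88
eef_pos: [676.3, 159.3, 120.9]
tcp_rot: [-180.0, -0.2, 0.0]
wrist_force: [-0.1, -0.8, -2.5]
opening: 0.608
```

```bash
python3 snap.py side s4; python3 -c "
import cv2;p=cv2.imread('pics/s4.png');cv2.imwrite('pics/s4c.png',cv2.resize(p[140:290,220:420],None,fx=4,fy=4,interpolation=cv2.INTER_CUBIC))"
```

```text
3.8833 [676.3 159.3 120.9] [-179.95   -0.23    0.  ] [-0.1 -0.8 -2.5] 0.608
```

View pics/s4c.png

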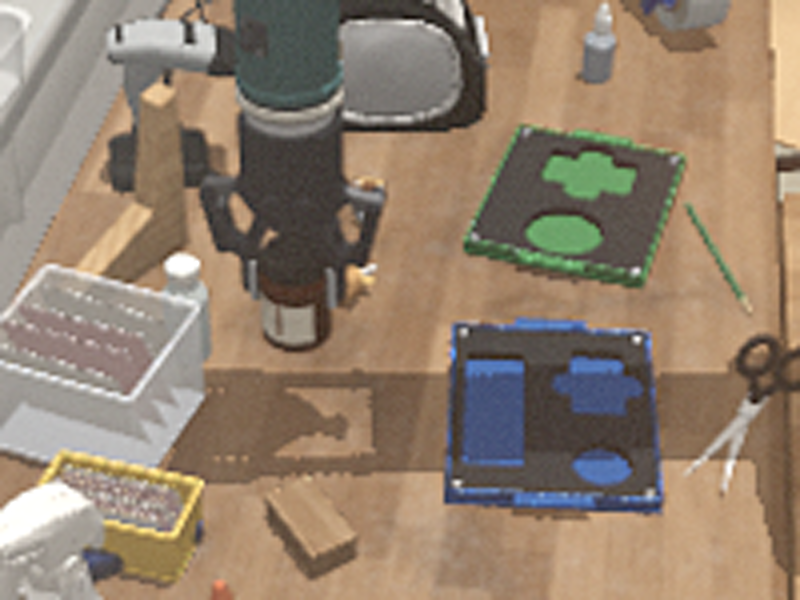

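Request:
servo_tool --pt "-0.256 0.354 0 0 1" --pt "-0.256 0.354 0 0 1" --pt "-0.256 0.354 0 0 1" --pt "-0.256 0.354 0 0 1" --pt "-0.256 0.354 0 0 1" --pt "-0.256 0.354 0 0 1" --pt "-0.256 0.354 0 0 1" --pt "-0.256 0.354 0 0 1" --pt "-0.256 0.354 0 0 1" --pt "-0.256 0.354 0 0 1" --pt "-0.256 0.354 0 0 1" --pt "-0.256 0.354 0 0 1"

```text
time_s: 4.93
eef_pos: [483.1, -105.7, 118.0]
tcp_rot: [-180.0, 0.1, 0.0]
wrist_force: [0.7, -0.9, -3.1]
opening: 0.606
```

```bash
python3 snap.py wrist w5
```

```text
4.9333 [ 483.1 -105.7  118. ] [-1.7996e+02  6.0000e-02  4.0000e-02] [ 0.7 -0.9 -3.1] 0.606
```

View pics/w5.png

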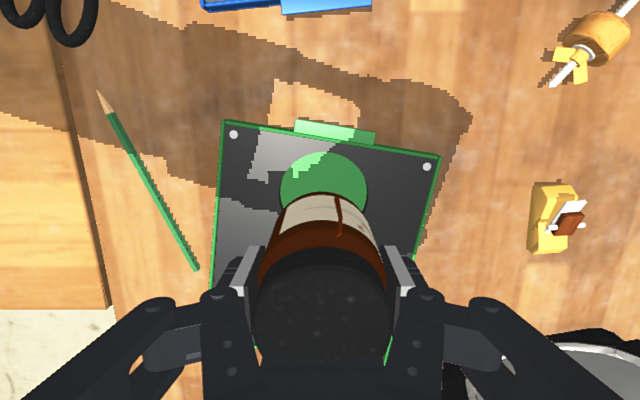

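Request:
servo_tool --pt "0.002 0 0.04 0 1" --pt "0.002 0 0.07 0 1" --pt "0.002 0 0.09 0 1" --pt "0.002 0 0.1 0 1" --pt "0.002 0 0.104 0 1" --pt "0.002 0 0.107 0 1" --pt "0.002 0 0.107 0 1" --pt "0.002 0 0.107 0 1"

```text
time_s: 5.65
eef_pos: [485.7, -106.6, 39.5]
tcp_rot: [180.0, -0.1, 0.0]
wrist_force: [-1.2, -0.5, -2.7]
opening: 0.61
```

Request:
servo_tool --pt "-0.001 0 0.003 0 1" --pt "-0.001 0 0.005 0 1" --pt "-0.001 0 0.005 0 1" --pt "-0.001 0 0.005 0 1"

```text
time_s: 5.98
eef_pos: [484.9, -106.9, 36.6]
tcp_rot: [180.0, -0.1, -0.0]
wrist_force: [-2.4, 0.4, 4.9]
opening: 0.612
```

Contact at the expected height (36.6): the jar is on the floor. Release and rise.

Request:
servo_tool --pt "0 0 0 0 0.1" --pt "0 0 0 0 -0.4" --pt "0 0 0 0 -0.7" --pt "0 0 0 0 -1" --pt "0 0 0 0 -1" --pt "0 0 0 0 -1" --pt "0 0 -0.03 0 -1" --pt "0 0 -0.07 0 -1" --pt "0 0 -0.12 0 -1" --pt "0 0 -0.17 0 -1" --pt "0 0 -0.17 0 -1"

```text
time_s: 6.9
eef_pos: [489.2, -108.0, 170.7]
tcp_rot: [179.8, -0.8, 0.0]
wrist_force: [1.5, -0.4, 1.2]
opening: 1.006
```

```bash
python3 snap.py wrist w6
```

```text
6.9 [ 489.2 -108.   170.7] [179.79  -0.78   0.  ] [ 1.5 -0.4  1.2] 1.006
```

View pics/w6.png

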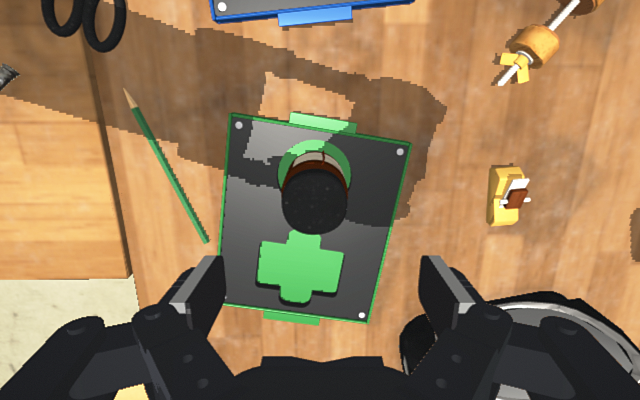

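Request:
servo_tool --pt "-0.026 0.37 -0.05 0 -1" --pt "-0.026 0.37 -0.05 0 -1" --pt "-0.026 0.37 -0.05 0 -1" --pt "-0.026 0.37 -0.05 0 -1" --pt "-0.026 0.37 -0.05 0 -1" --pt "-0.026 0.37 -0.05 0 -1" --pt "-0.026 0.37 -0.05 0 -1" --pt "-0.026 0.37 -0.05 0 -1" --pt "-0.026 0.37 -0.05 0 -1" --pt "-0.026 0.37 -0.05 0 -1" --pt "-0.026 0.37 -0.05 0 -1" --squeeze 25

```text
time_s: 7.87
eef_pos: [463.8, -382.3, 198.3]
tcp_rot: [-179.9, 0.1, 0.1]
wrist_force: [0.2, 1.5, 0.3]
opening: 1.002
```

```bash
python3 snap.py wrist w7
python3 - <<'E'
from h import *
p,d,K,R,t=load("w6.npz"); X=cloud(p,d,K,R,t).reshape(-1,3)
m=(X[:,2]>80)&(X[:,2]<95)&(abs(X[:,0]-484)<35)&(abs(X[:,1]+106)<35); P=X[m]; print("jar",cv2.minEnclosingCircle(P[:,:2].astype(np.float32)),P[:,2].mean())
h=cv2.cvtColor(p,cv2.COLOR_RGB2HSV)
m=((h[...,0]>=50)&(h[...,0]<=75)&(h[...,1]>110)).astype(np.uint8)
n,l,s,c=cv2.connectedComponentsWithStats(m)
for i in range(1,n):
    if s[i,4]>300:
        cnt=cv2.findContours((l==i).astype(np.uint8),0,2)[0][0][:,0,:]
        print(s[i],px2w(c[i],4,K,R,t)[0].round(1),cv2.minAreaRect(px2w(cnt,4,K,R,t)[:,:2].astype(np.float32)))
print(px2w([(238,126),(400,153),(361,315)],13,K,R,t))
p,d,K,R,t=load("w7.npz"); X=cloud(p,d,K,R,t).reshape(-1,3)
m=(X[:,2]>80)&(X[:,2]<95)&(abs(X[:,0]-469)<40)&(abs(X[:,1]+385)<40); P=X[m]; print("bot",len(P),P.mean(0))
m=(X[:,2]>50)&(X[:,2]<60)&(abs(X[:,0]-469)<40)&(abs(X[:,1]+385)<40); P=X[m]; print("bot",cv2.minEnclosingCircle(P[:,:2].astype(np.float32)))
E
```

```text
7.8667 [ 463.8 -382.3  198.3] [-1.7988e+02  1.0000e-01  5.0000e-02] [0.2 1.5 0.3] 1.002
jar ((485.2832946777344, -107.40021514892578), 24.95339584350586) 86.45579326618098
[132 108  77 135 834] [ 347.3 -102.1    4. ] ((349.403564453125, -107.35255432128906), (5.915197372436523, 140.31373596191406), 21.20218276977539)
[ 218  113  194  212 2539] [ 481.7 -148.8    4. ] ((475.72100830078125, -159.96507263183594), (222.70407104492188, 171.65771484375), 80.5103530883789)
[304 142  47  46 457] [506.  -88.3   4. ] ((503.3212585449219, -90.24970245361328), (22.766189575195312, 54.274024963378906), 50.2330322265625)
[278 152  21  36 309] [457.1 -95.2   4. ] ((455.62255859375, -97.39139556884766), (36.02859115600586, 12.189234733581543), 60.36690139770508)
[ 256  230   88   73 4340] [ 468.3 -202.3    4. ] ((468.359619140625, -203.59197998046875), (83.50080871582031, 86.910400390625), 80.69292449951172)
[[ 417.55539256  -57.07295172   13.        ]
 [ 563.98092455  -81.7815677    13.        ]
 [ 533.88629276 -255.80293947   13.        ]]
bot 122 [ 471.41329637 -386.10794951   84.93920408]
bot ((472.6932373046875, -387.765869140625), 13.089176177978516)
```

View pics/w7.png

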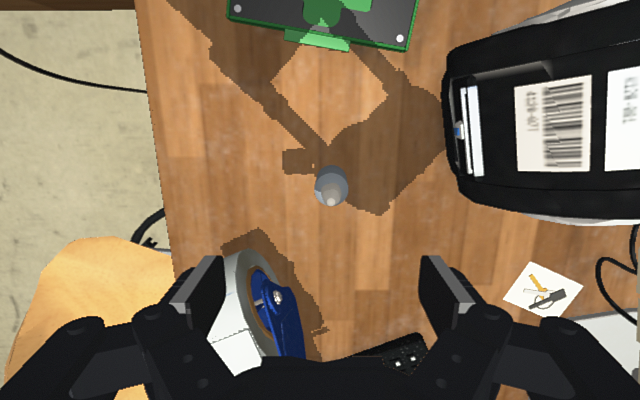

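Run:
```python
from h import *
for f in("w7.npz","scene0.npz","side0.npz"):
    p,d,K,R,t=load(f); X=cloud(p,d,K,R,t).reshape(-1,3)
    m=(X[:,2]>15)&(X[:,2]<150)&(X[:,0]>395)&(X[:,0]<560)&(X[:,1]>-470)&(X[:,1]<-330)&(np.hypot(X[:,0]-472,X[:,1]+387)>25); P=X[m]
    print(f,len(P))
    for y in range(-470,-330,10):
        k=(P[:,1]>=y)&(P[:,1]<y+10)
        if k.sum(): print(y,k.sum(),P[k].min(0).round(),P[k].max(0).round())
```

```text
w7.npz 207
-470 207 [ 395. -470.   16.] [ 399. -464.  107.]
scene0.npz 0
side0.npz 2
-470 2 [ 395. -467.   45.] [ 396. -465.   80.]
```

Request:
servo_tool --pt "0.011 0.006 0.03 0 -1" --pt "0.011 0.006 0.08 0 -1" --pt "0.011 0.006 0.13 0 -1" --pt "0.011 0.006 0.18 0 -1" --pt "0.011 0.006 0.21 0 -1" --pt "0.011 0.006 0.229 0 -1" --pt "0.011 0.006 0.229 0 -0.5" --pt "0.011 0.006 0.229 0 -0.2" --pt "0.011 0.006 0.229 0 1" --pt "0.011 0.006 0.229 0 1" --pt "0.011 0.006 0.229 0 1" --pt "0.011 0.006 0.229 0 1" --pt "0.011 0.006 0.229 0 1" --pt "0.011 0.006 0.229 0 1"

```text
time_s: 9.08
eef_pos: [473.9, -389.5, 30.3]
tcp_rot: [179.9, -0.2, -0.0]
wrist_force: [-0.2, 1.2, 6.0]
opening: 0.357
```

```bash
python3 snap.py wrist w8
```

```text
9.0833 [ 473.9 -389.5   30.3] [ 1.7988e+02 -1.7000e-01 -1.0000e-02] [-0.2  1.2  6. ] 0.357
```

View pics/w8.png

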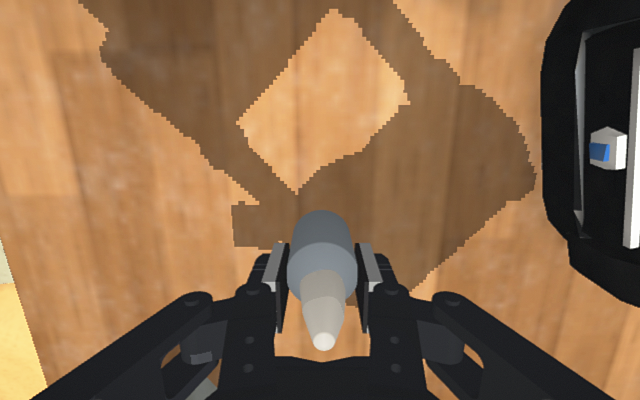

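Request:
servo_tool --pt "0 0 -0.01 0 1" --pt "0 0 -0.04 0 1" --pt "0 0 -0.09 0 1" --pt "0 0 -0.14 0 1" --pt "0 0 -0.18 0 1" --pt "-0.01 -0.04 -0.18 0 1" --pt "-0.055 -0.766 -0.18 0 1" --pt "-0.055 -0.766 -0.18 0 1" --pt "-0.055 -0.766 -0.18 0 1" --pt "-0.055 -0.766 -0.18 0 1" --pt "-0.055 -0.766 -0.18 0 1" --pt "-0.055 -0.766 -0.18 0 1" --pt "-0.055 -0.766 -0.18 0 1" --pt "-0.055 -0.766 -0.18 0 1" --pt "-0.055 -0.766 -0.18 0 1" --pt "-0.055 -0.766 -0.18 0 1" --pt "-0.055 -0.766 -0.18 0 1" --pt "-0.055 -0.766 -0.18 0 1" --pt "-0.055 -0.766 -0.18 0 1" --pt "-0.055 -0.766 -0.18 0 1"

```text
time_s: 10.8
eef_pos: [430.7, 191.8, 164.1]
tcp_rot: [-179.8, -0.1, 0.3]
wrist_force: [0.5, -0.5, -0.2]
opening: 0.357
```

Request:
servo_tool --pt "0 0 0 0 1" --pt "0 0 0 0 1" --pt "0 0 0 0 1" --pt "0 0 0 0 1" --pt "0 0 0 0 1" --pt "0 0 0 0 1"

```text
time_s: 11.3
eef_pos: [431.5, 184.8, 163.0]
tcp_rot: [180.0, 0.0, -0.1]
wrist_force: [-0.1, -0.3, -0.2]
opening: 0.361
```

```bash
python3 snap.py wrist w9
```

```text
11.3 [431.5 184.8 163. ] [ 1.7999e+02  0.0000e+00 -1.3000e-01] [-0.1 -0.3 -0.2] 0.361
```

View pics/w9.png

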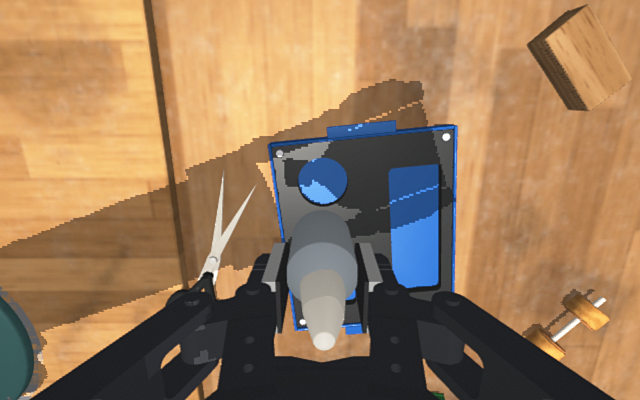

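Run:
```python
from h import *
p,d,K,R,t=load("w9.npz")
# tray screws & circle edge at insert top z=13
Q=px2w([(279,154),(446,137)],13,K,R,t); print(Q)
e=Q[1]-Q[0]; print(np.degrees(np.arctan2(e[1],e[0])),np.hypot(*e[:2]))
h=cv2.cvtColor(p,cv2.COLOR_RGB2HSV); m=((h[...,0]>=100)&(h[...,0]<=120)&(h[...,1]>110)).astype(np.uint8)
n,l,s,c=cv2.connectedComponentsWithStats(m)
for i in range(1,n):
    if s[i,4]>300: print(s[i],px2w(c[i],4,K,R,t)[0].round(1))
X=cloud(p,d,K,R,t)
print(X[260,322],X[341,323])
```

```text
[[394.11060663 212.29475311  13.        ]
 [541.72683328 226.71256699  13.        ]]
5.57843816245617 148.31865602697727
[ 268  120  189  173 2415] [480.1 206.3   4. ]
[ 298  158   50   47 1821] [432.8 185.5   4. ]
[ 388  164   51  125 5814] [523.1 140.7   4. ]
[432.04698844 196.31022807 184.92833688] [432.24325838 186.41663241 220.2206345 ]
```

Request:
servo_tool --pt "0.001 0 0.04 0 1" --pt "0.001 0 0.08 0 1" --pt "0.001 0 0.12 0 1" --pt "0.001 0 0.145 0 1" --pt "0.001 0 0.16 0 1" --pt "0.001 0 0.167 0 1" --pt "0.001 0 0.17 0 1" --pt "0.001 0 0.17 0 1" --pt "0.001 0 0.17 0 1"

```text
time_s: 12.1
eef_pos: [433.3, 186.4, 36.8]
tcp_rot: [-180.0, -0.1, -0.0]
wrist_force: [-0.1, -0.7, -0.2]
opening: 0.358
```

Request:
servo_tool --pt "0 0 0.002 0 1" --pt "0 0 0.004 0 1" --pt "0 0 0.004 0 1" --pt "0 0 0.004 0 1"

```text
time_s: 12.43
eef_pos: [433.4, 186.7, 34.3]
tcp_rot: [-179.9, -0.2, 0.0]
wrist_force: [-1.5, 1.0, 6.3]
opening: 0.352
```

Request:
servo_tool --pt "0 0 0 0 0.2" --pt "0 0 0 0 0" --pt "0 0 0 0 -0.4" --pt "0 0 0 0 -0.7" --pt "0 0 0 0 -0.7" --pt "0 0 -0.03 0 -1" --pt "0 0 -0.08 0 -1" --pt "0 0 -0.13 0 -1" --pt "0 0 -0.18 0 -1" --pt "0 0 -0.2 0 -1"

```text
time_s: 13.27
eef_pos: [434.8, 187.0, 188.2]
tcp_rot: [-179.8, -0.4, 0.0]
wrist_force: [0.3, 0.4, 1.3]
opening: 1.003
```

Request:
servo_tool --pt "0.123 -0.26 0 0 -1" --pt "0.123 -0.26 0 0 -1" --pt "0.123 -0.26 0 0 -1" --pt "0.123 -0.26 0 0 -1" --pt "0.123 -0.26 0 0 -1" --pt "0.123 -0.26 0 0 -1" --pt "0.123 -0.26 0 0 -1" --pt "0.123 -0.26 0 0 -1" --pt "0.123 -0.26 0 0 -1" --pt "0.123 -0.26 0 0 -1"

```text
time_s: 14.1
eef_pos: [523.6, 379.4, 182.5]
tcp_rot: [180.0, 0.0, -0.1]
wrist_force: [-0.4, -0.2, -0.7]
opening: 0.995
```

```bash
python3 snap.py wrist w10
python3 - <<'E'
from h import *
p,d,K,R,t=load("w10.npz"); X=cloud(p,d,K,R,t).reshape(-1,3)
m=(X[:,2]>18)&(X[:,2]<30)&(abs(X[:,0]-525)<55)&(abs(X[:,1]-385)<55); P=X[m]; print("maple",len(P),cv2.minAreaRect(P[:,:2].astype(np.float32)),P[:,2].mean())
E
```

```text
14.1 [523.6 379.4 182.5] [ 1.7996e+02  4.0000e-02 -6.0000e-02] [-0.4 -0.2 -0.7] 0.995
maple 2045 ((528.0694580078125, 384.1172180175781), (30.127487182617188, 62.165565490722656), 29.933059692382812) 23.001979425214746
```

View pics/w10.png

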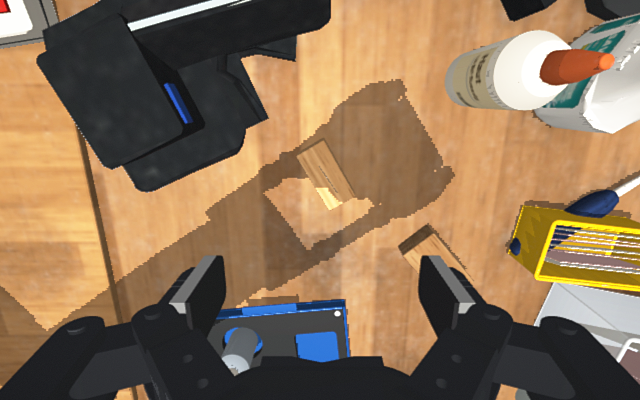

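Run:
```python
from h import *
for f in("w10.npz","side0.npz"):
    p,d,K,R,t=load(f); X=cloud(p,d,K,R,t).reshape(-1,3)
    for r in(70,90,110,130,160):
        m=(X[:,2]>27)&(X[:,2]<300)&(np.hypot(X[:,0]-528,X[:,1]-384)<r)&(X[:,1]>330); P=X[m]
        if len(P): k=P[:,2].argmax(); print(f,r,len(P),P[k].round())
```

```text
w10.npz 70 40994 [539. 401. 278.]
w10.npz 90 44315 [539. 401. 278.]
w10.npz 110 46041 [539. 401. 278.]
w10.npz 130 53132 [539. 401. 278.]
w10.npz 160 74108 [539. 401. 278.]
side0.npz 90 27 [451. 431.  56.]
side0.npz 110 127 [439. 424.  57.]
side0.npz 130 293 [423. 442. 100.]
side0.npz 160 1517 [660. 472. 157.]
```

Request:
servo_tool --pt "0.006 -0.006 0 -0.332 -1" --pt "0.006 -0.006 0 -0.332 -1" --pt "0.006 -0.006 0 -0.332 -1" --pt "0.006 -0.006 0.04 -0.332 -1" --pt "0.006 -0.006 0.09 -0.332 -1" --pt "0.006 -0.006 0.14 -0.332 -1" --pt "0.006 -0.006 0.19 -0.332 -1" --pt "0.006 -0.006 0.22 -0.332 -1" --pt "0.006 -0.006 0.23 -0.332 -1" --pt "0.006 -0.006 0.237 -0.332 -1" --pt "0.006 -0.006 0.237 -0.332 -0.5" --pt "0.006 -0.006 0.237 -0.332 -0.2" --pt "0.006 -0.006 0.237 -0.332 1" --pt "0.006 -0.006 0.237 -0.332 1" --pt "0.006 -0.006 0.237 -0.332 1" --pt "0.006 -0.006 0.237 -0.332 1" --pt "0.006 -0.006 0.237 -0.332 1" --pt "0.006 -0.006 0.237 -0.332 1"

```text
time_s: 15.65
eef_pos: [530.1, 386.4, 6.9]
tcp_rot: [-180.0, -0.2, 29.9]
wrist_force: [-0.3, -1.3, 6.0]
opening: 0.348
```

```bash
python3 snap.py wrist w11
```

```text
15.65 [530.1 386.4   6.9] [-179.99   -0.19   29.89] [-0.3 -1.3  6. ] 0.348
```

View pics/w11.png

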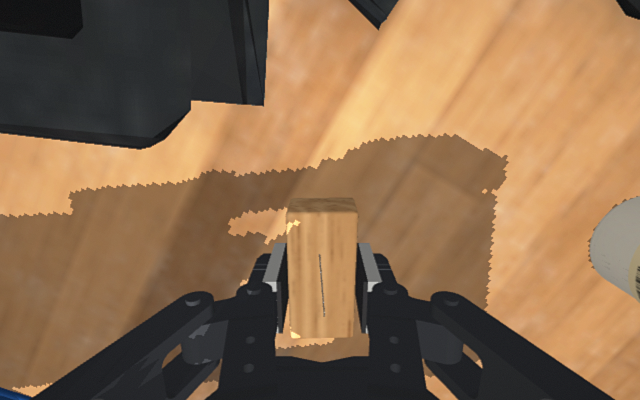

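Request:
servo_tool --pt "0 0 -0.01 0 1" --pt "0 0 -0.04 0 1" --pt "0 0 -0.09 0 1" --pt "0 0 -0.14 0 1" --pt "0 0 -0.17 0 1" --pt "-0.296 0.279 -0.17 0.271 1" --pt "-0.296 0.279 -0.17 0.271 1" --pt "-0.296 0.279 -0.17 0.271 1" --pt "-0.296 0.279 -0.17 0.271 1" --pt "-0.296 0.279 -0.17 0.271 1" --pt "-0.296 0.279 -0.17 0.271 1" --pt "-0.296 0.279 -0.17 0.271 1" --pt "-0.296 0.279 -0.17 0.271 1" --pt "-0.296 0.279 -0.17 0.271 1" --pt "-0.296 0.279 -0.17 0.271 1" --pt "-0.296 0.279 -0.17 0.271 1" --pt "-0.296 0.279 -0.17 0.271 1" --pt "-0.296 0.279 -0.17 0.271 1"

```text
time_s: 17.2
eef_pos: [440.9, 94.5, 132.4]
tcp_rot: [-180.0, -0.0, 5.6]
wrist_force: [-0.7, 0.4, -1.3]
opening: 0.351
```

```bash
python3 snap.py wrist w12
```

```text
17.2 [440.9  94.5 132.4] [-1.7999e+02 -1.0000e-02  5.5800e+00] [-0.7  0.4 -1.3] 0.351
```

View pics/w12.png

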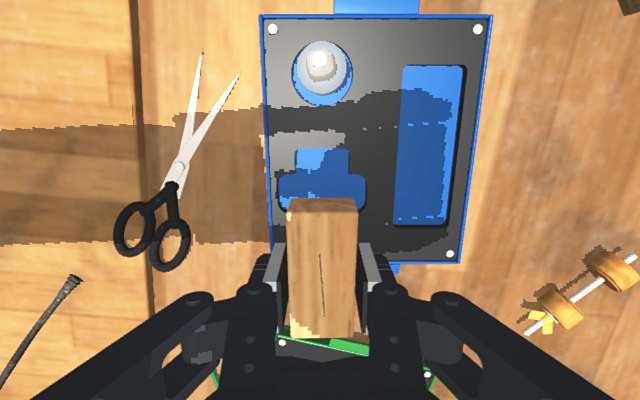

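Request:
servo_tool --pt "0.001 0 0.04 0 1" --pt "0.001 0 0.08 0 1" --pt "0.001 0 0.11 0 1" --pt "0.001 0 0.13 0 1" --pt "0.001 0 0.145 0 1" --pt "0.001 0 0.155 0 1" --pt "0.001 0 0.16 0 1" --pt "0.001 0 0.16 0 1" --pt "0.001 0 0.16 0 1"

```text
time_s: 18.0
eef_pos: [441.9, 93.9, 12.7]
tcp_rot: [-180.0, -0.1, 5.5]
wrist_force: [-1.4, 0.6, 0.5]
opening: 0.351
```

Request:
servo_tool --pt "0 0 0.002 0 1" --pt "0 0 0.004 0 1" --pt "0 0 0.004 0 1" --pt "0 0 0.004 0 1"

```text
time_s: 18.33
eef_pos: [442.4, 93.8, 10.9]
tcp_rot: [-180.0, -0.1, 5.5]
wrist_force: [-2.5, 0.4, 7.4]
opening: 0.349
```

```bash
python3 snap.py wrist w13
```

```text
18.3333 [442.4  93.8  10.9] [-1.7998e+02 -1.1000e-01  5.4800e+00] [-2.5  0.4  7.4] 0.349
```

View pics/w13.png

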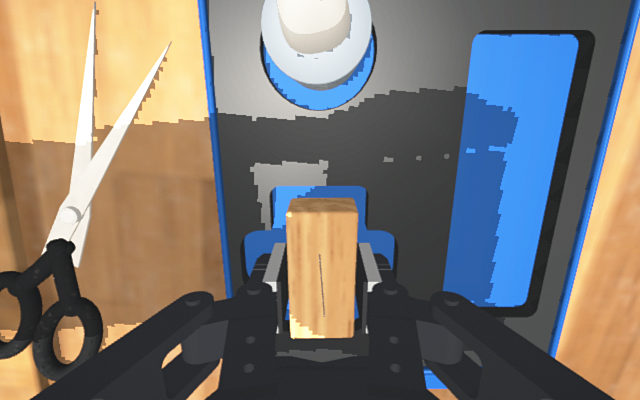

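Request:
servo_tool --pt "0 0 0 0 0.2" --pt "0 0 0 0 0.15" --pt "0 0 0 0 0.15" --pt "0 0 0 0 0.15" --pt "0 0 -0.02 0 0.15" --pt "0 0 -0.05 0 0" --pt "0 0 -0.1 0 -1" --pt "0 0 -0.16 0 -1" --pt "0 0 -0.2 0 -1" --pt "0 0 -0.23 0 -1" --pt "0 0 -0.23 0 -1"

```text
time_s: 19.3
eef_pos: [445.4, 94.2, 188.1]
tcp_rot: [-180.0, -0.6, 5.5]
wrist_force: [0.7, -0.2, 0.6]
opening: 0.996
```

```bash
python3 snap.py wrist w14
```

```text
19.3 [445.4  94.2 188.1] [-179.96   -0.65    5.49] [ 0.7 -0.2  0.6] 0.996
```

View pics/w14.png

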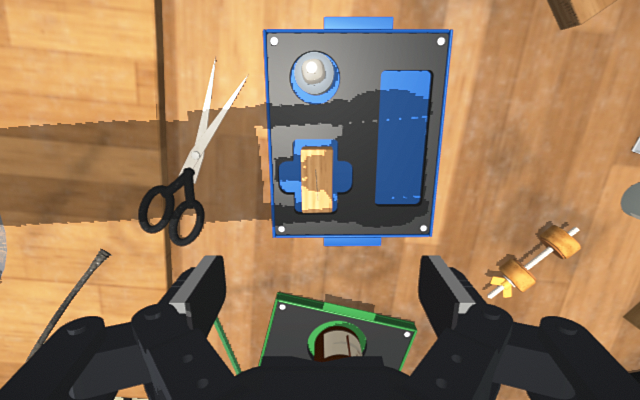

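Request:
servo_tool --pt "0.287 -0.233 0 -0.393 -1" --pt "0.287 -0.233 0 -0.393 -1" --pt "0.287 -0.233 0 -0.393 -1" --pt "0.287 -0.233 0 -0.393 -1" --pt "0.287 -0.233 0 -0.393 -1" --pt "0.287 -0.233 0 -0.393 -1" --pt "0.287 -0.233 0 -0.393 -1" --pt "0.287 -0.233 0 -0.393 -1" --pt "0.287 -0.233 0 -0.393 -1" --pt "0.287 -0.233 0 -0.393 -1" --pt "0.287 -0.233 0 -0.393 -1"

```text
time_s: 20.27
eef_pos: [637.3, 286.9, 180.3]
tcp_rot: [-180.0, 0.2, 40.8]
wrist_force: [-0.1, 0.1, 0.4]
opening: 1.003
```

```bash
python3 snap.py wrist w15
python3 - <<'E'
from h import *
p,d,K,R,t=load("w15.npz"); X=cloud(p,d,K,R,t).reshape(-1,3)
m=(X[:,2]>20)&(X[:,2]<36)&(abs(X[:,0]-643)<45)&(abs(X[:,1]-289)<45); P=X[m]; print("sand",len(P),cv2.minAreaRect(P[:,:2].astype(np.float32)),P[:,2].mean())
p,d,K,R,t=load("side0.npz"); X=cloud(p,d,K,R,t).reshape(-1,3)
for r in(60,80,100,120):
    m=(X[:,2]>10)&(X[:,2]<300)&(np.hypot(X[:,0]-643,X[:,1]-288)<r)&(np.hypot(X[:,0]-643,X[:,1]-288)>48)&(X[:,1]>200); P=X[m]
    if len(P): k=P[:,2].argmax(); print(r,len(P),P[k].round())
E
```

```text
20.2667 [637.3 286.9 180.3] [-1.7996e+02  1.6000e-01  4.0830e+01] [-0.1  0.1  0.4] 1.003
sand 3108 ((642.5033569335938, 288.813232421875), (38.27220916748047, 72.12867736816406), 41.51588439941406) 27.139611999577916
80 14 [720. 306.  56.]
100 144 [736. 325.  61.]
120 341 [737. 341.  69.]
```

View pics/w15.png

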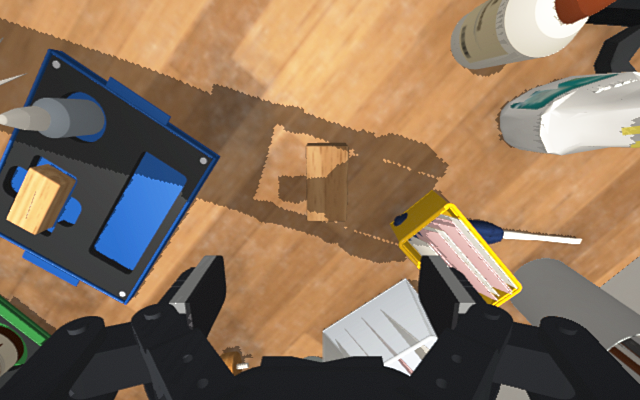

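Run:
```python
from h import *
p,d,K,R,t=load("w15.npz"); W=cloud(p,d,K,R,t)
a=np.radians(41.5); ex=np.array([np.cos(a),np.sin(a)])
for u,v in [(401,244),(398,224),(438,195),(402,232),(410,222),(440,203),(330,330)]:
    for dv in range(0,1):
        w=W[v,u]; q=w[:2]-[642.5,288.8]; print((u,v),w.round(),"jaw",(q@ex).round(),"lat",(q@[-ex[1],ex[0]]).round())
```

```text
(401, 244) [723. 296.  55.] jaw 65.0 lat -48.0
(398, 224) [723. 303.  21.] jaw 70.0 lat -43.0
(438, 195) [730. 349.  24.] jaw 105.0 lat -13.0
(402, 232) [723. 302.  40.] jaw 70.0 lat -43.0
(410, 222) [725. 313.  33.] jaw 78.0 lat -36.0
(440, 203) [729. 345.  40.] jaw 102.0 lat -15.0
(330, 330) [760. 160.   9.] jaw 3.0 lat -175.0
```

Request:
servo_tool --pt "0.007 0.003 0.03 -0.008 -0.45" --pt "0.007 0.003 0.08 -0.008 -0.45" --pt "0.007 0.003 0.13 -0.008 -0.45" --pt "0.007 0.003 0.18 -0.008 -0.45" --pt "0.007 0.003 0.21 -0.008 -0.45" --pt "0.007 0.003 0.225 -0.008 -0.45" --pt "0.007 0.003 0.234 -0.008 -0.45" --pt "0.007 0.003 0.234 -0.008 -0.2" --pt "0.007 0.003 0.234 -0.008 1" --pt "0.007 0.003 0.234 -0.008 1" --pt "0.007 0.003 0.234 -0.008 1" --pt "0.007 0.003 0.234 -0.008 1" --pt "0.007 0.003 0.234 -0.008 1" --pt "0.007 0.003 0.234 -0.008 1"

```text
time_s: 21.48
eef_pos: [645.8, 290.4, 8.5]
tcp_rot: [179.9, -0.2, 41.6]
wrist_force: [-1.3, -0.5, 6.0]
opening: 0.444
```

```bash
python3 snap.py wrist w16
```

```text
21.4833 [645.8 290.4   8.5] [179.93  -0.18  41.59] [-1.3 -0.5  6. ] 0.444
```

View pics/w16.png

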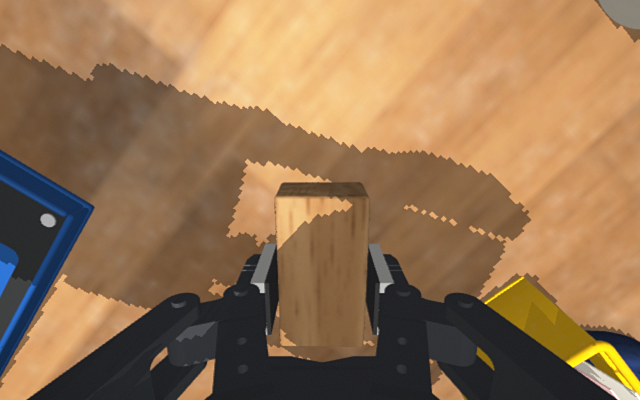

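Run:
```python
from h import *
from scipy.spatial.transform import Rotation as Ro
for f,e,y in(("w16.npz",(645.8,290.4,8.5),41.6),("w15.npz",(637.3,286.9,180.3),40.8)):
    p,d,K,R,t=load(f); X=cloud(p,d,K,R,t).reshape(-1,3)
    q=(X-e)@np.array([[np.cos(np.radians(y)),-np.sin(np.radians(y)),0],[np.sin(np.radians(y)),np.cos(np.radians(y)),0],[0,0,1]])
    m=(abs(q[:,1])<40)&(abs(q[:,0])<120); q=q[m]
    dark=p.reshape(-1,3)[m].max(1)<90
    q=q[dark]
    for z in range(0,150,10):
        k=(q[:,2]>z)&(q[:,2]<z+10)
        if k.sum()>5: print(f,z,k.sum(),np.percentile(q[k,0],[1,99]).round(),np.percentile(q[k,1],[1,99]).round())
```

```text
w16.npz 0 1117 [-120.   29.] [ 7. 37.]
w16.npz 10 527 [-32.  33.] [-9. 37.]
w16.npz 20 800 [-32.  33.] [-10.  12.]
w16.npz 30 1013 [-31.  33.] [-11.  12.]
w16.npz 40 1781 [-47.  47.] [-6. 14.]
w16.npz 50 8170 [-51.  52.] [-11.  14.]
w16.npz 60 5712 [-55.  55.] [-11.  18.]
w16.npz 70 9977 [-58.  59.] [-2. 18.]
w16.npz 80 11295 [-61.  62.] [ 6. 18.]
w16.npz 90 1462 [-21.  22.] [17. 21.]
w15.npz 10 371 [-43.  45.] [-10.  11.]
w15.npz 20 1114 [-55.  56.] [-10.  12.]
w15.npz 30 1434 [-55.  57.] [-10.  12.]
w15.npz 40 1394 [-55.  57.] [-9. 12.]
w15.npz 50 1601 [-65.  66.] [ 1. 14.]
w15.npz 60 10820 [-71.  73.] [-9. 14.]
w15.npz 70 9664 [-71.  73.] [-7. 18.]
w15.npz 80 13575 [-70.  71.] [ 7. 18.]
w15.npz 90 2054 [-30.  32.] [16. 20.]
```

Request:
servo_tool --pt "0 0 -0.01 0 1" --pt "0 0 -0.04 0 1" --pt "0 0 -0.09 0 1" --pt "0 0 -0.14 0 1" --pt "0 0 -0.18 0 1" --pt "-0.614 0.337 -0.18 -0.432 1" --pt "-0.614 0.337 -0.18 -0.432 1" --pt "-0.614 0.337 -0.18 -0.432 1" --pt "-0.614 0.337 -0.18 -0.432 1" --pt "-0.614 0.337 -0.18 -0.432 1" --pt "-0.614 0.337 -0.18 -0.432 1" --pt "-0.614 0.337 -0.18 -0.432 1" --pt "-0.614 0.337 -0.18 -0.432 1" --pt "-0.614 0.337 -0.18 -0.432 1" --pt "-0.614 0.337 -0.18 -0.432 1" --pt "-0.614 0.337 -0.18 -0.432 1" --pt "-0.614 0.337 -0.18 -0.432 1" --pt "-0.614 0.337 -0.18 -0.432 1" --pt "-0.614 0.337 -0.18 -0.432 1" --pt "-0.614 0.337 -0.18 -0.432 1"

```text
time_s: 23.2
eef_pos: [466.9, -205.9, 141.5]
tcp_rot: [180.0, -0.0, 80.3]
wrist_force: [-0.7, 1.0, -0.4]
opening: 0.444
```

Request:
servo_tool --pt "0 0 0 0 1" --pt "0 0 0 0 1" --pt "0 0 0 0 1" --pt "0 0 0 0 1" --pt "0 0 0 0 1"

```text
time_s: 23.62
eef_pos: [467.8, -203.9, 141.2]
tcp_rot: [-180.0, -0.0, 80.6]
wrist_force: [-0.1, 0.3, -0.2]
opening: 0.448
```

```bash
python3 snap.py wrist w17; python3 -c "
from plant import telemetry; print(telemetry.observe()['joints'])"
```

```text
23.6167 [ 467.8 -203.9  141.2] [-1.7999e+02 -1.0000e-02  8.0560e+01] [-0.1  0.3 -0.2] 0.448
[-2.63711449e+01  1.64464067e+00  1.17232629e+02  2.85385943e-03
  6.11325381e+01 -1.06915840e+02]
```

View pics/w17.png

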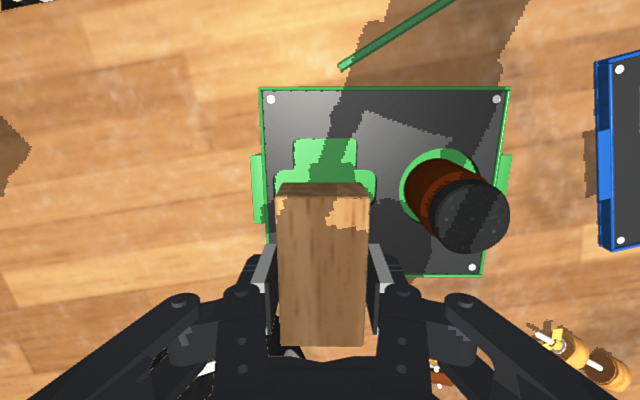

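Request:
servo_tool --pt "0.001 0.002 0.04 0 1" --pt "0.001 0.002 0.08 0 1" --pt "0.001 0.002 0.11 0 1" --pt "0.001 0.002 0.135 0 1" --pt "0.001 0.002 0.152 0 1" --pt "0.001 0.002 0.162 0 1" --pt "0.001 0.002 0.169 0 1" --pt "0.001 0.002 0.169 0 1" --pt "0.001 0.002 0.169 0 1" --pt "0.001 0.002 0.169 0 1"

```text
time_s: 24.5
eef_pos: [470.1, -204.8, 15.6]
tcp_rot: [179.9, 0.0, 80.5]
wrist_force: [0.5, -0.6, -0.1]
opening: 0.445
```

Request:
servo_tool --pt "0.001 0 0.002 0 1" --pt "0.001 0 0.005 0 1" --pt "0.001 0 0.005 0 1" --pt "0.001 0 0.005 0 1"

```text
time_s: 24.83
eef_pos: [470.4, -204.2, 12.4]
tcp_rot: [179.9, 0.0, 80.5]
wrist_force: [-1.9, 1.4, 6.4]
opening: 0.444
```

```bash
python3 snap.py wrist w18
```

```text
24.8333 [ 470.4 -204.2   12.4] [1.7987e+02 4.0000e-02 8.0460e+01] [-1.9  1.4  6.4] 0.444
```

View pics/w18.png

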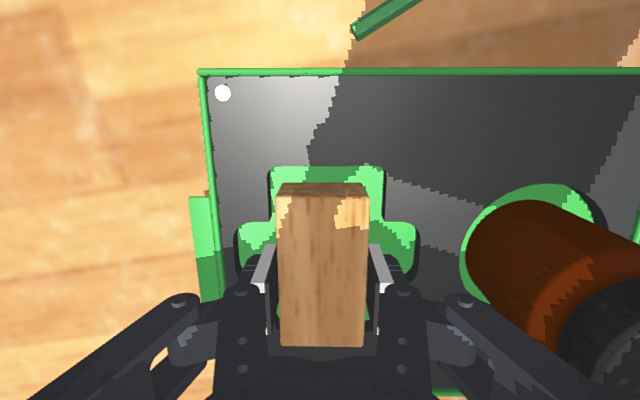

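Request:
servo_tool --pt "0 0 0 0 0.05" --pt "0 0 0 0 -0.05" --pt "0 0 0 0 -0.05" --pt "0 0 0 0 -0.05" --pt "0 0 -0.02 0 -0.05" --pt "0 0 -0.05 0 -0.05" --pt "0 0 -0.1 0 -0.1" --pt "0 0 -0.15 0 -0.5" --pt "0 0 -0.2 0 -1" --pt "0 0 -0.22 0 -1" --pt "0 0 -0.22 0 -1"

```text
time_s: 25.8
eef_pos: [472.6, -205.3, 181.4]
tcp_rot: [179.4, 0.2, 80.5]
wrist_force: [0.7, 0.0, 0.0]
opening: 0.996
```

```bash
python3 snap.py wrist w19
```

```text
25.8 [ 472.6 -205.3  181.4] [1.7944e+02 1.7000e-01 8.0460e+01] [0.7 0.  0. ] 0.996
```

View pics/w19.png

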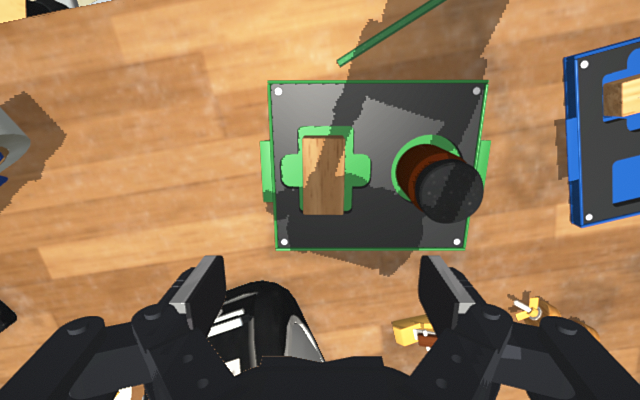

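Request:
servo_tool --pt "0.322 0.214 0 1 -1" --pt "0.322 0.214 0 1 -1" --pt "0.322 0.214 0 1 -1" --pt "0.322 0.214 0 1 -1" --pt "0.322 0.214 0 1 -1" --pt "0.322 0.214 0 1 -1" --pt "0.322 0.214 0 1 -1" --pt "0.322 0.214 0 1 -1" --pt "0.322 0.214 0 1 -1" --pt "0.322 0.214 0 1 -1" --pt "0.322 0.214 0 1 -1" --pt "0.322 0.214 0 1 -1" --pt "0.322 0.214 0 1 -1"

```text
time_s: 26.93
eef_pos: [665.8, 8.1, 172.3]
tcp_rot: [180.0, 0.3, -9.9]
wrist_force: [0.5, 0.8, 0.1]
opening: 1.001
```

Request:
servo_tool --pt "0 0 0 0.337 -1" --pt "0 0 0 0.337 -1" --pt "0 0 0 0.337 -1" --pt "0 0 0 0.337 -1" --pt "0 0 0 0.337 -1" --pt "0 0 0 0.337 -1" --pt "0 0 0 0.337 -1"

```text
time_s: 27.52
eef_pos: [666.2, 8.0, 173.2]
tcp_rot: [179.9, 0.2, -39.8]
wrist_force: [0.2, -0.2, 0.1]
opening: 1.001
```

```bash
python3 snap.py wrist w20; python3 -c "
import cv2;p=cv2.imread('pics/w20.png');cv2.imwrite('pics/w20c.png',cv2.resize(p[100:300,220:440],None,fx=3,fy=3,interpolation=cv2.INTER_CUBIC))"
```

```text
27.5167 [666.2   8.  173.2] [179.86   0.18 -39.8 ] [ 0.2 -0.2  0.1] 1.001
```

View pics/w20.png

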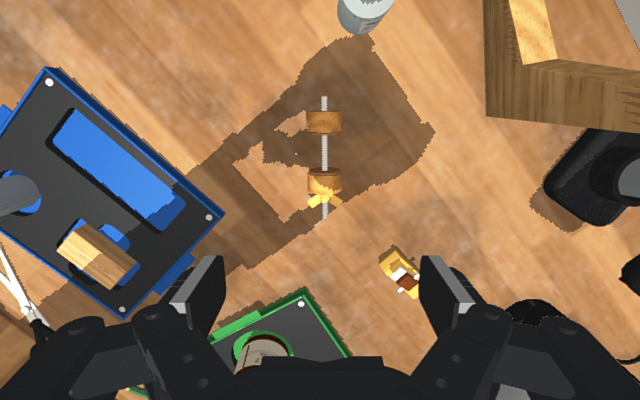

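View pics/w20c.png

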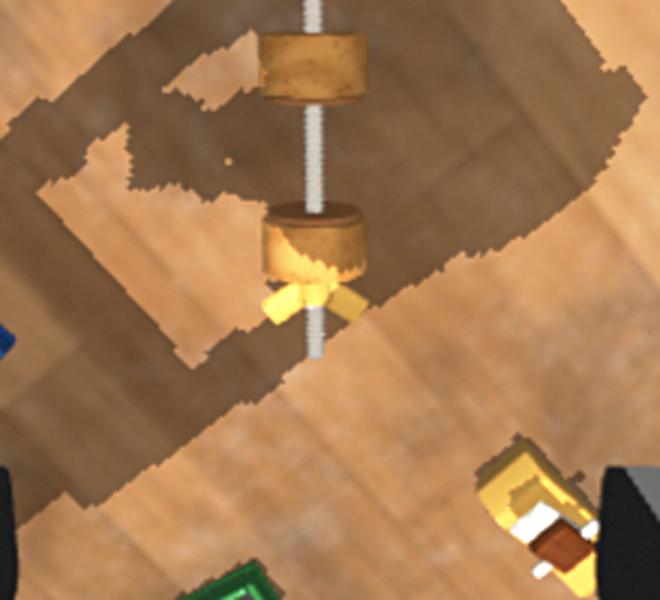

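Run:
```python
from h import *
p,d,K,R,t=load("w20.npz"); X=cloud(p,d,K,R,t).reshape(-1,3)
W2=px2w([(324.5,96),(325.3,219)],15,K,R,t)[:,:2]; c=W2.mean(0); e=W2[0]-W2[1]; L=np.linalg.norm(e); e/=L
print(W2,c,L,np.degrees(np.arctan2(e[1],e[0])))
n=np.array([-e[1],e[0]])
m=(X[:,2]>24)&(X[:,2]<40)&(np.hypot(*(X[:,:2]-c).T)<60); P=X[m]
s=(P[:,:2]-c)@e; q=(P[:,:2]-c)@n
for a,b in((-34,-2),(20,60)):
    k=(s>a)&(s<b); print(k.sum(),np.percentile(s[k],[1,50,99]).round(1),np.percentile(q[k],[1,50,99]).round(1),P[k,2].max())
g=c-19*e; print("grip",g)
```

```text
[[716.85674629  65.68762204]
 [644.3226098  -22.73906326]] [680.58967805  21.47427939] 114.36992449417343 50.638851569147334
677 [-27.2 -17.   -7.9] [-13.5   1.   14.7] 32.60720733787701
761 [25.8 36.  45. ] [-13.2   0.7  14.5] 32.89750341268374
grip [668.53975671   6.78416721]
```

Request:
servo_tool --pt "0 0 0.03 0 -0.4" --pt "0 0 0.08 0 -0.4" --pt "0 0 0.13 0 -0.4" --pt "0 0 0.17 0 -0.4" --pt "0 0 0.2 0 -0.4" --pt "0 0 0.215 0 -0.4" --pt "0 0 0.2215 0 -0.4" --pt "0 0 0.2215 0 -0.2" --pt "0 0 0.2215 0 0" --pt "0 0 0.2215 0 0.1" --pt "0 0 0.2215 0 1" --pt "0 0 0.2215 0 1" --pt "0 0 0.2215 0 1" --pt "0 0 0.2215 0 1" --pt "0 0 0.2215 0 1" --pt "0 0 0.2215 0 1" --squeeze 25

```text
time_s: 28.9
eef_pos: [669.5, 7.8, 12.2]
tcp_rot: [-179.9, -0.2, -39.9]
wrist_force: [-0.2, 0.1, 6.7]
opening: 0.369
```

```bash
python3 snap.py wrist w21
```

```text
28.9 [669.5   7.8  12.2] [-179.85   -0.19  -39.87] [-0.2  0.1  6.7] 0.369
```

View pics/w21.png

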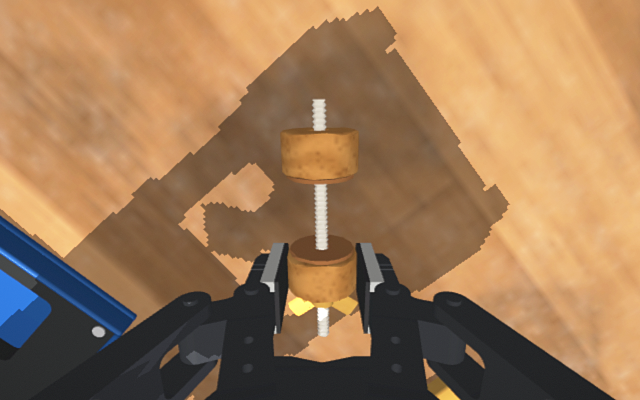

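Request:
servo_tool --pt "0 0 -0.01 0 1" --pt "0 0 -0.03 0 1" --pt "0 0 -0.06 0 1" --pt "0 0 -0.1 0 1" --pt "-0.03 0.001 -0.12 -0.05 1" --pt "-0.06 0.002 -0.12 -0.12 1" --pt "-0.1 0.004 -0.12 -0.19 1" --pt "-0.15 0.006 -0.12 -0.26 1" --pt "-0.2 0.008 -0.12 -0.33 1" --pt "-0.244 0.01 -0.12 -0.4 1" --pt "-0.244 0.01 -0.12 -0.47 1" --pt "-0.244 0.01 -0.12 -0.502 1" --pt "-0.244 0.01 -0.12 -0.502 1" --pt "-0.244 0.01 -0.12 -0.502 1" --pt "-0.244 0.01 -0.12 -0.502 1"

```text
time_s: 30.2
eef_pos: [522.7, 119.4, 100.4]
tcp_rot: [-180.0, -0.1, 5.2]
wrist_force: [-0.2, -0.4, 0.3]
opening: 0.366
```

```bash
python3 snap.py wrist w22;python3 snap.py side s22; python3 -c "
import cv2;p=cv2.imread('pics/s22.png');cv2.imwrite('pics/s22c.png',cv2.resize(p[140:290,270:470],None,fx=4,fy=4,interpolation=cv2.INTER_CUBIC))"
```

```text
30.2 [522.7 119.4 100.4] [-1.80e+02 -5.00e-02  5.21e+00] [-0.2 -0.4  0.3] 0.366
30.25 [522.7 119.3 100.2] [-1.80e+02 -3.00e-02  5.21e+00] [-0.2 -1.2 -0.7] 0.366
```

View pics/w22.png

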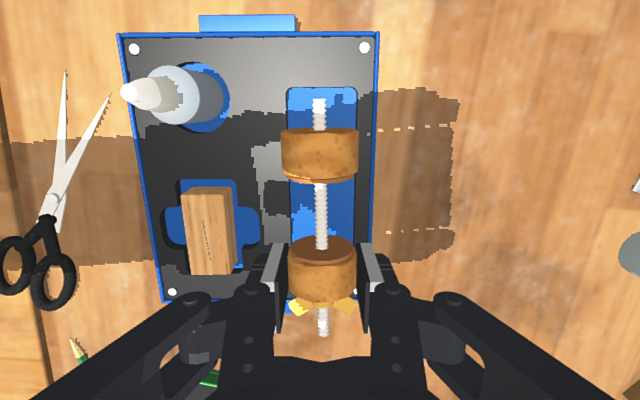

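View pics/s22c.png

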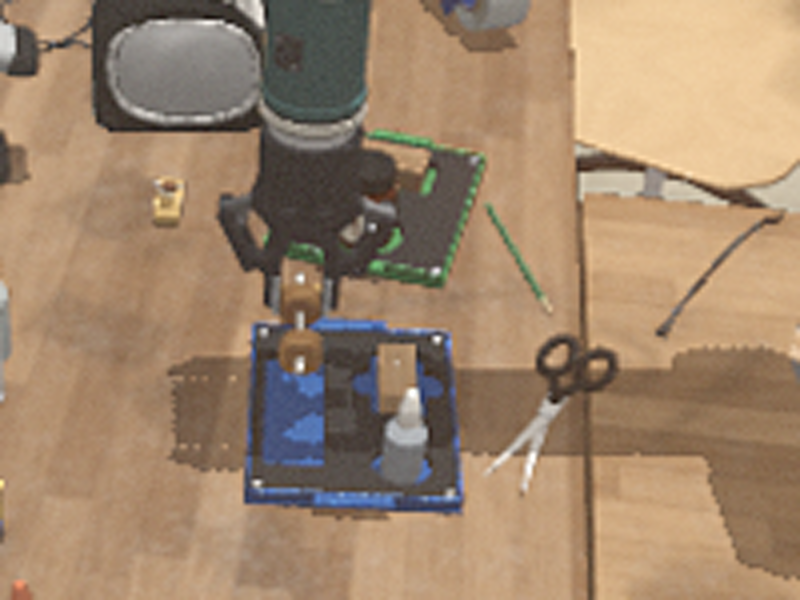

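Request:
servo_tool --pt "0.001 0 0.03 0 1" --pt "0.001 0 0.06 0 1" --pt "0.001 0 0.08 0 1" --pt "0.001 0 0.095 0 1" --pt "0.001 0 0.104 0 1" --pt "0.001 0 0.108 0 1" --pt "0.001 0 0.108 0 1" --pt "0.001 0 0.108 0 1"

```text
time_s: 30.97
eef_pos: [523.8, 119.6, 19.3]
tcp_rot: [-180.0, -0.1, 5.3]
wrist_force: [-0.8, 0.1, -0.0]
opening: 0.362
```

Request:
servo_tool --pt "0 0 0.002 0 1" --pt "0 0 0.004 0 1" --pt "0 0 0.005 0 1" --pt "0 0 0.005 0 1" --pt "0 0 0.005 0 1"

```text
time_s: 31.38
eef_pos: [524.0, 119.7, 16.2]
tcp_rot: [-180.0, -0.1, 5.3]
wrist_force: [-1.8, -1.0, 4.8]
opening: 0.369
```

```bash
python3 snap.py wrist w23
```

```text
31.3833 [524.  119.7  16.2] [-1.7999e+02 -1.0000e-01  5.3100e+00] [-1.8 -1.   4.8] 0.369
```

View pics/w23.png

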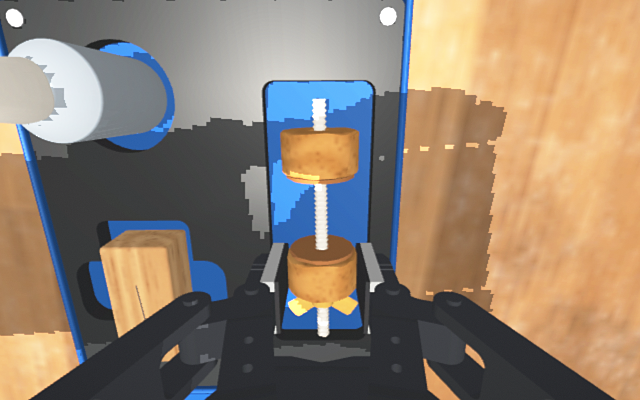

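Request:
servo_tool --pt "0 0 0 0 0.2" --pt "0 0 0 0 0.1" --pt "0 0 0 0 0" --pt "0 0 0 0 0" --pt "0 0 0 0 0" --pt "0 0 -0.02 0 0" --pt "0 0 -0.06 0 0" --pt "0 0 -0.12 0 0" --pt "0 0 -0.17 0 0" --pt "0 0 -0.22 0 0" --pt "0 0 -0.26 0 0" --pt "0 0 -0.28 0 0" --pt "0 0 -0.28 0 0"

```text
time_s: 32.52
eef_pos: [526.1, 120.1, 230.4]
tcp_rot: [-180.0, -0.5, 5.3]
wrist_force: [0.9, -0.0, 0.4]
opening: 0.5
```

Request:
servo_tool --pt "0.03 0.16 -0.15 0.059 0" --pt "0.03 0.16 -0.15 0.059 0" --pt "0.03 0.16 -0.15 0.059 0" --pt "0.03 0.16 -0.15 0.059 0" --pt "0.03 0.16 -0.15 0.059 0" --pt "0.03 0.16 -0.15 0.059 0" --pt "0.03 0.16 -0.15 0.059 0" --pt "0.03 0.16 -0.15 0.059 0" --pt "0.03 0.16 -0.15 0.059 0" --pt "0.03 0.16 -0.15 0.059 0"

```text
time_s: 33.35
eef_pos: [555.7, 3.1, 335.6]
tcp_rot: [-180.0, 0.2, 0.1]
wrist_force: [-0.6, 0.2, 0.3]
opening: 0.501
```

```bash
python3 snap.py wrist w24; python3 snap.py side s24; python3 -c "
import cv2;p=cv2.imread('pics/s24.png');cv2.imwrite('pics/s24c.png',cv2.resize(p[140:290,250:450],None,fx=4,fy=4,interpolation=cv2.INTER_CUBIC))"
```

```text
33.35 [555.7   3.1 335.6] [-1.7999e+02  1.7000e-01  8.0000e-02] [-0.6  0.2  0.3] 0.501
33.4 [555.9   3.  336. ] [-1.7999e+02  1.3000e-01  8.0000e-02] [ 0.2  0.3 -0.2] 0.501
```

View pics/w24.png

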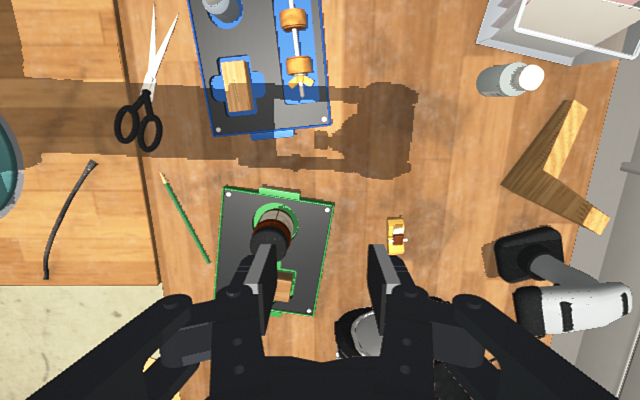

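View pics/s24c.png

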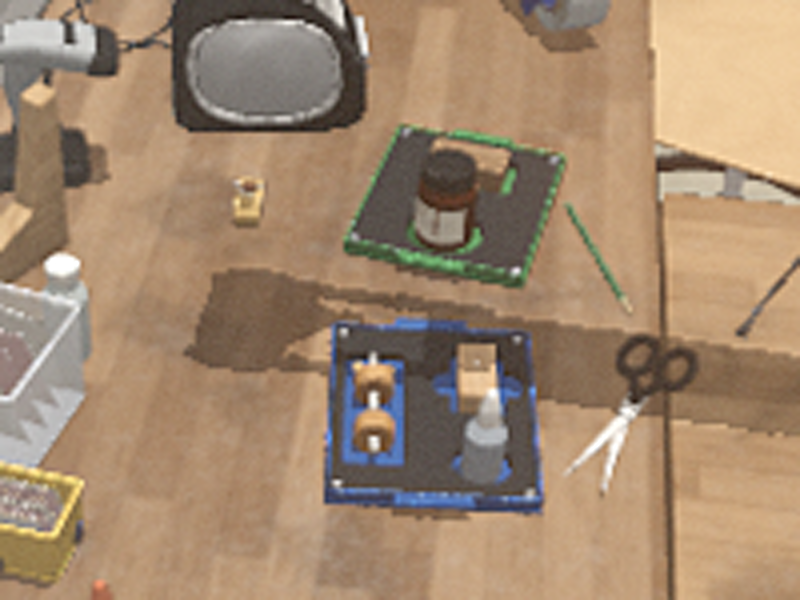

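Request:
servo_tool --pt "-0.05 -0.11 0 0 0" --pt "-0.05 -0.11 0 0 0" --pt "-0.05 -0.11 0 0 0" --pt "-0.05 -0.11 0 0 0" --pt "-0.05 -0.11 0 0 0" --pt "-0.05 -0.11 0 0 0" --pt "-0.05 -0.11 0 0 0" --pt "-0.05 -0.11 0 0 0"

```text
time_s: 34.12
eef_pos: [519.4, 83.7, 337.3]
tcp_rot: [180.0, 0.0, -0.1]
wrist_force: [0.5, -0.1, 0.5]
opening: 0.502
```

```bash
python3 snap.py wrist w25
python3 - <<'E'
from h import *
def chk(f,lst):
    p,d,K,R,t=load(f); X=cloud(p,d,K,R,t).reshape(-1,3)
    for n,tr,yaw,cx,cy,r,z0,z1 in lst:
        T=np.array(tr); a=np.radians(yaw); Rt=np.array([[np.cos(a),np.sin(a)],[-np.sin(a),np.cos(a)]])
        q=(X[:,:2]-T)@Rt.T; m=(X[:,2]>z0)&(X[:,2]<z1)&(np.hypot(q[:,0]-cx,q[:,1]-cy)<r); P=q[m].astype(np.float32)
        e=cv2.minAreaRect(P); print(f,n,m.sum(),np.round(e[0],1),np.round(e[1],1),round(e[2],1),"z",np.percentile(X[m,2],[50,98]).round(1))
B=((476.4,132.7),5.5); G=((475.8,-158),-9.5)
L=[("maple",*B,-38,-35,45,22,35),("bottle tip",*B,-38,58,30,82,100),("bottle shoulder",*B,-38,58,30,56,64),("clampA",*B,46,-19,16,28,50),("clampB",*B,46,37,16,28,50),("jar",*G,0,52,38,80,98)]
chk("w25.npz",L); chk("w14.npz",L[:1]+L[1:3]); chk("w19.npz",[("sand",*G,0,-46,55,26,40),L[-1]])
E
```

```text
34.1167 [519.4  83.7 337.3] [ 1.7998e+02  1.0000e-02 -8.0000e-02] [ 0.5 -0.1  0.5] 0.502
w25.npz maple 993 [-36.8 -36.1] [62.4 30.2] 90.0 z [27.  28.7]
w25.npz bottle tip 91 [-39.2  60.1] [11.  10.4] 25.4 z [88.1 93. ]
w25.npz bottle shoulder 80 [-37.7  58.5] [22.6 20.5] 70.5 z [57.2 63.3]
w25.npz clampA 311 [ 46.8 -18.3] [28.6 20.7] 2.5 z [34.3 36.6]
w25.npz clampB 336 [46.  35.1] [29.2 19.7] 0.4 z [34.3 37. ]
w25.npz jar 907 [ 0.5 52.4] [47.8 46.7] 19.9 z [86.3 87.8]
w14.npz maple 1982 [-37.1 -36.1] [62.5 29.4] 89.0 z [27.  28.5]
w14.npz bottle tip 240 [-39.4  59.5] [11.3 11.3] 0.3 z [88.2 92.5]
w14.npz bottle shoulder 170 [-38.2  59.1] [22.  21.8] 89.3 z [57.  62.9]
w19.npz sand 3212 [  2.  -45.5] [72.  38.4] 0.3 z [31.2 32.8]
w19.npz jar 3282 [ 1.3 50.8] [48. 48.] 19.4 z [86.8 88.3]
```

View pics/w25.png

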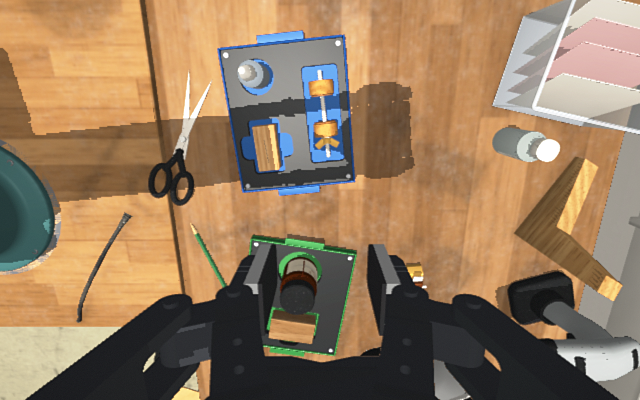

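All five check out within tolerance, at floor height and released, so I'm handing in.

```bash
python3 -c "
from plant import manip; print(manip.hand_in())"
```

```text
the job is handed in; nothing more can be done
None
```

Both kits are made up and the job was handed in at about 34 s of the 118 s allowed. Every object is in its recess and released, and the arm is raised clear; hand-in gave no verdict.

These are the last camera measurements, in each tray's own frame. Tops are heights above the bench, where seated is the object's height plus 4 mm.

| Thing | Measured (x, y), mm | Target (x, y), mm | Top, mm | Seated top, mm |
|---|---|---|---|---|
| Spool clamp, near disc | (47, -18) | (46, -19) | 34 | 35 |
| Spool clamp, far disc | (46, 35) | (46, 37) | 34 | 35 |
| Drop bottle | (-38, 58.5) | (-38, 58) | within about 1 mm | 92 |
| Maple block | (-37, -36) | (-38, -35) | 27 | 26 |
| Varnish jar | (0.5, 52) | (0, 52) | 86 | 86 |
| Sanding block | (2, -45.5) | (0, -46) | 31 | 31 |

- **Alignment:** both blocks are in line with their recesses to about 1°. The clamp was set down at the tray's angle and looks in line in the pictures.
- **Sanding block:** measured just after its release. Later pictures show it still in its recess.
- **Not touched:** in the last pictures the finger plane and the capped bottle look where they stood. I did not measure their positions again.
- **Disagreement between cameras:** the scene camera's y readings were about 6 mm off the wrist and side cameras. I used the wrist camera for every grasp and placing.
- **No failed checks:** nothing was dropped or tipped, and none of the final checks failed.

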